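# Charge the battery packs on the gaming desk

### The arm

A 6-joint arm with a two-finger parallel gripper is mounted at the origin on the work surface. World frame = base frame: x ahead of the robot, y to its left, z up, the work surface at z = 0. Lengths are in m, angles in rad, forces in N, time in s.
With the tool pointing down it reaches from about 0.3 to 0.775 m from the base axis. Payload 14.6 kg.
Tool frame: the origin (TCP) lies midway between the tips of the shut fingers; the grasp point (between the pads) lies 19 mm behind it; z points along the fingers, y is the line along which they close (so a half turn about z gives the same grasp; the last joint's range is limited). The gripper opens to 94 mm and grips with 3 to 60 N. Pads are 16 mm wide; open, the fingers measure 119 mm over their backs; the gripper's body (75 mm by 177 mm) begins 78 mm behind the grasp point.
Start: joints at [1.171, 0.3, 1.521, -0, 1.321, -0.067], TCP at [0.18, 0.52, 0.205] pointing down, gripper open.
Joint ranges: [-3.03, 3.03], [-0.79, 2.21], [0.23, 2.52], [-1.04, 4.18], [0, 3.07], [-2.55, 2.55]. Speed limits (rad/s): [2.22, 2.22, 2.57, 3.14, 3.14, 3.14].

### API

Orientations are given as [roll, pitch, yaw] about the fixed x, y, z axes, in that order (R = Rz(yaw) Ry(pitch) Rx(roll)).
In Python, from station import telemetry, optics, ctrl gives the robot as it stands.
- The arm moves only by the tool carry_out, never from a script. Its argument "plan" is a list that holds one entry, the list of rows, each a list of 7 numbers: the shift along the tool's x, y, z in mm, then the turn, a rotation vector about the tool's x, y, z in rad, then the finger opening in mm, from 0 to 94. A call has 1 to 20 rows; each row shifts and turns the commanded pose from where the row before left it, along the tool's axes as they then stand; what a row does not reach is not made up. A row lasts 1/12 s, in which the tool goes at most 41.7 mm and 7.16 degrees, less where a joint would pass 70% of its speed; a pose out of reach is approached as far as the arm can. A call with a gripper value outside its range is refused whole. The fingers move at their own pace and stop on an object; "squeeze" is the grip in N (left out, the last holds). Time passes only in rows, so rows that do not move let the fingers close. It gives the time, the measured TCP pose, the force, the opening and the grip force at its end, in the units of the state.
- telemetry.get_obs(): the state, without advancing time (a new reading comes with each control period).
- optics.camera(name): name is "scene" or "side" or "wrist"; returns a dict with "pixels" (480x640x3 uint8, red, green, blue), "intrinsics" (3x3 intrinsics, pixels), "dist_coeffs" ([k1, k2, p1, p2, k3] as OpenCV has them; the pictures are not rectified), "origin" and "rotation" of the camera in the world. Camera axes: x right, y down, z forward; pixel columns grow to the right and rows downward; lengths in m; the calibration is good to about 2 mm. A picture is of the moment at which its call begins. There is no depth.
- ctrl.hand_in(): hands the job in; it is judged then, once.
The state is a dict: "time_s": time; "qpos": joint angles; "joint_vel": joint speeds; "tau": joint torques, N m; "ee_pos": TCP position; "eef_rot": TCP orientation; "force": force on the tool from outside, world axes, zero at the start; "moment": the same for the moment, N m; "grip_width": finger opening in m; "grip_force": force on a finger pad.
Only numpy, scipy, OpenCV 4.12 (cv2) and the standard library are available. Lean on these libraries where they do the work, as an engineer would, in place of code of your own. Each camera call takes 0.05 s, during which the arm holds its last target. There are 200 camera calls.

### The job

Charge the battery packs: switch the charger off at its rotary switch, then turn the loading stand, which rocks with two feet up on the cable duct, until it straddles the duct with all four feet on the desk, square to and centred in front of the charger's mouth and about 30 mm from it, and let it go. Set the empty tray on the stand with its pull tab away from the charger, lay every pack flat in a bay of its own, then slide the tray fully home against the charger's back stop, leaving the stand standing firm, and only then switch the charger on. Leave the phone, can, mug and game controller where they are.

Things in the scene. Friction and masses are not known exactly. Their poses are not given: they have to be found in the camera images.
- charger: Battery charger fixed to the desk, a grey box 178 mm wide (its x), 195 mm deep (y), 135 mm high, with one open end, the mouth. Origin: on the desk under the middle of the mouth; y points straight into the mouth, x across it, z up. Two small flared guides beside the mouth stand out 16 mm from it, 142 mm apart at the mouth, about 158 mm at their outer ends.
- charger_mouth (a point): Middle of the mouth's lower edge, at the level of the charger's flat shelf, 38 mm above the desk. The space over the shelf is 142 mm wide and 79 mm high. Axes as the charger's.
- charger_stop (a point): Foot of the charger's back stop, on the shelf 175 mm in from the mouth; the tray's far end meets it when fully home (15 mm of the tray and its tab then stay outside).
- isolator (a joint): Rotary power switch on top of the charger, a snap-action bar handle: 0 = on (as it starts), 1.047 rad = off, the only two rest positions; it turns counter-clockwise seen from above towards off. A spring drives it to the nearer rest once past half-way; turning it takes about 0.1 N m.
- isolator_grip (a point): Grip point of the switch handle, on its turning axis 100 mm behind the mouth, 171 mm above the desk. The handle is an upright bar 76 mm long (along this point's x, from 34 mm behind to 42 mm ahead), 16 mm thick (y), 30 mm high (12 mm above this point to 18 mm below). At on its x is the charger's x.
- duct_mid (a point): Flat cable duct stuck to the desk, 56 mm wide, 10 mm high, running straight along this point's x past the charger's mouth, about 125 mm out from it. This point is on its upper face, on its centre line, level with the mouth's middle. It runs from 190 mm on the -x side (elbow back to the charger) to a round grommet, 80 mm across, 12 mm high, 175 mm on the +x side.
- stand_top (a point): Loading stand, loose, 0.6 kg: open steel frame 126 (x) x 190 (y) mm on four legs. This point: middle of its top, 40 mm above the feet; z is its up. Bars 12 mm thick, all with tops at this height: side bars along y, 14 mm wide, at x = +-56; a middle bar along y, 18 mm wide, 164 long, with 40 mm open on each side; cross bars at y = +-75. At first two diagonal feet are on the duct.
- stand_foot0 (a point): Underside of a domed stand foot (16 mm across), at x = 56, y = 75 mm of the stand; height 0 when it touches the desk.
- stand_foot1 (a point): Underside of a domed stand foot (16 mm across), at x = -56, y = 75 mm of the stand; height 0 when it touches the desk.
- stand_foot2 (a point): Underside of a domed stand foot (16 mm across), at x = -56, y = -75 mm of the stand; height 0 when it touches the desk.
- stand_foot3 (a point): Underside of a domed stand foot (16 mm across), at x = 56, y = -75 mm of the stand; height 0 when it touches the desk.
- tray_spine (a point): Charging tray, loose, 0.35 kg, aluminium, 134 (x) x 190 (y) mm, floor 4 mm thick, rim 14 mm high. This point: mid-top of its central spine (24 mm wide, along y), 18 mm above the tray's underside, 14 above its floor. Four bays, 51 (x) x 88 (y) mm, centred at x = +-37.5, y = +-47; 12 mm high wall between at y = 0. +y is the end that enters the charger first; tab at -y.
- tray_tab (a point): Middle of the tray's pull tab: an upright black plate 12 mm thick (x), 72 mm long (y), 30 mm high from the tray's underside, sticking out of the -y end; this point is 136 mm from the tray's centre and 17 mm above its underside.
- pack0_mid (a point): Centre of a battery pack: a plain black brick 80 mm (x) by 42 mm (y) by 46 mm (z), 0.16 kg. Two to four packs are present.
- pack1_mid (a point): Centre of a battery pack: a plain black brick 80 mm (x) by 42 mm (y) by 46 mm (z), 0.16 kg. Two to four packs are present.
- pack2_mid (a point): Centre of a battery pack: a plain black brick 80 mm (x) by 42 mm (y) by 46 mm (z), 0.16 kg. Two to four packs are present.
- pack3_mid (a point): Centre of a battery pack: a plain black brick 80 mm (x) by 42 mm (y) by 46 mm (z), 0.16 kg. Two to four packs are present.
- phone: Phone lying on the desk, 72 x 150 x 9 mm, origin under its middle. Not part of the job.
- can: Drinks can, 53 mm across, 134 mm high, origin under its middle. Not part of the job.
- mug: White mug, 82 mm across, 95 mm high, origin under its middle. Not part of the job.
- gamepad: Black game controller, about 100 x 150 mm, 45 mm high, origin under its middle. Not part of the job.
There are look-alikes about, which are no part of the job. Leave any yellow look-alike of the part that bears pack1_mid alone. What is shaped like the part that bears stand_top but pink is not meant.

How it is judged:
On the way, in this order (a step that is already met when the one before it is completed fails the run):
1. the charger is switched off (value of joint isolator above 0.93 rad), for 0.2 s.
2. the stand stands firm on all four feet, square to and in front of the mouth, let go; the charger is off (height (world z) of each of stand_foot0, stand_foot1, stand_foot2, stand_foot3 below 0.003 m and angle between the y axis of stand_top and the y axis of charger, either way round below 0.12 rad and angle between stand_top's own z axis and vertical below 0.03 rad and x of stand_top in the frame of charger between -0.015 and 0.015 m and y of stand_top in the frame of charger between -0.147 and -0.103 m and value of joint isolator above 0.93 rad and angular speed of stand below 0.1 rad/s and linear speed of stand below 0.02 m/s and contact force between the fingers and stand below 0.1 N), for 0.5 s.
3. the tray is on the stand, tab outwards, with every pack flat in a bay; the stand is firm and the charger off (height (world z) of each of stand_foot0, stand_foot1, stand_foot2, stand_foot3 below 0.003 m and angle between the y axis of stand_top and the y axis of charger, either way round below 0.12 rad and angle between stand_top's own z axis and vertical below 0.03 rad and x of stand_top in the frame of charger between -0.015 and 0.015 m and y of stand_top in the frame of charger between -0.147 and -0.103 m and value of joint isolator above 0.93 rad and z of tray_spine in the frame of stand_top between 0.013 and 0.023 m and x of tray_spine in the frame of stand_top between -0.03 and 0.03 m and y of tray_spine in the frame of stand_top between -0.06 and 0.06 m and y of tray_tab in the frame of charger below -0.15 m and x of pack0_mid in the frame of tray_spine between -0.05 and 0.05 m and y of pack0_mid in the frame of tray_spine between -0.06 and 0.06 m and z of pack0_mid in the frame of tray_spine between 0.003 and 0.013 m and angle between pack0_mid's own x axis and vertical between 1.47 and 1.67 rad and x of pack1_mid in the frame of tray_spine between -0.05 and 0.05 m and y of pack1_mid in the frame of tray_spine between -0.06 and 0.06 m and z of pack1_mid in the frame of tray_spine between 0.003 and 0.013 m and angle between pack1_mid's own x axis and vertical between 1.47 and 1.67 rad and x of pack2_mid in the frame of tray_spine between -0.05 and 0.05 m and y of pack2_mid in the frame of tray_spine between -0.06 and 0.06 m and z of pack2_mid in the frame of tray_spine between 0.003 and 0.013 m and angle between pack2_mid's own x axis and vertical between 1.47 and 1.67 rad and x of pack3_mid in the frame of tray_spine between -0.05 and 0.05 m and y of pack3_mid in the frame of tray_spine between -0.06 and 0.06 m and z of pack3_mid in the frame of tray_spine between 0.003 and 0.013 m and angle between pack3_mid's own x axis and vertical between 1.47 and 1.67 rad), for 0.3 s.
4. the loaded tray is fully home in the charger, the charger still off (value of joint isolator above 0.93 rad and x of tray_spine in the frame of charger between -0.009 and 0.009 m and y of tray_spine in the frame of charger above 0.073 m and z of tray_spine in the frame of charger between 0.051 and 0.061 m and angle between the y axis of tray_spine and the y axis of charger, either way round below 0.07 rad and x of pack0_mid in the frame of tray_spine between -0.05 and 0.05 m and y of pack0_mid in the frame of tray_spine between -0.06 and 0.06 m and z of pack0_mid in the frame of tray_spine between 0.003 and 0.013 m and angle between pack0_mid's own x axis and vertical between 1.47 and 1.67 rad and x of pack1_mid in the frame of tray_spine between -0.05 and 0.05 m and y of pack1_mid in the frame of tray_spine between -0.06 and 0.06 m and z of pack1_mid in the frame of tray_spine between 0.003 and 0.013 m and angle between pack1_mid's own x axis and vertical between 1.47 and 1.67 rad and x of pack2_mid in the frame of tray_spine between -0.05 and 0.05 m and y of pack2_mid in the frame of tray_spine between -0.06 and 0.06 m and z of pack2_mid in the frame of tray_spine between 0.003 and 0.013 m and angle between pack2_mid's own x axis and vertical between 1.47 and 1.67 rad and x of pack3_mid in the frame of tray_spine between -0.05 and 0.05 m and y of pack3_mid in the frame of tray_spine between -0.06 and 0.06 m and z of pack3_mid in the frame of tray_spine between 0.003 and 0.013 m and angle between pack3_mid's own x axis and vertical between 1.47 and 1.67 rad), for 0.2 s.
5. the charger is switched on (value of joint isolator below 0.12 rad), for 0.2 s.
At the end, for the whole second after the job is handed in: Switch on (under 0.12 rad); tray within 7 mm of the stop; every pack flat in a bay; stand on all four feet (under 3 mm), square to the charger within 0.12 rad, centred within 15 mm, its near end 8 to 52 mm from the mouth; all at rest (height (world z) of each of stand_foot0, stand_foot1, stand_foot2, stand_foot3 below 0.003 m and angle between the y axis of stand_top and the y axis of charger, either way round below 0.12 rad and angle between stand_top's own z axis and vertical below 0.03 rad and x of stand_top in the frame of charger between -0.015 and 0.015 m and y of stand_top in the frame of charger between -0.147 and -0.103 m and value of joint isolator below 0.12 rad and linear speed of each of tray, stand below 0.02 m/s and x of tray_spine in the frame of charger between -0.009 and 0.009 m and y of tray_spine in the frame of charger above 0.073 m and z of tray_spine in the frame of charger between 0.051 and 0.061 m and angle between the y axis of tray_spine and the y axis of charger, either way round below 0.07 rad and x of pack0_mid in the frame of tray_spine between -0.05 and 0.05 m and y of pack0_mid in the frame of tray_spine between -0.06 and 0.06 m and z of pack0_mid in the frame of tray_spine between 0.003 and 0.013 m and angle between pack0_mid's own x axis and vertical between 1.47 and 1.67 rad and x of pack1_mid in the frame of tray_spine between -0.05 and 0.05 m and y of pack1_mid in the frame of tray_spine between -0.06 and 0.06 m and z of pack1_mid in the frame of tray_spine between 0.003 and 0.013 m and angle between pack1_mid's own x axis and vertical between 1.47 and 1.67 rad and x of pack2_mid in the frame of tray_spine between -0.05 and 0.05 m and y of pack2_mid in the frame of tray_spine between -0.06 and 0.06 m and z of pack2_mid in the frame of tray_spine between 0.003 and 0.013 m and angle between pack2_mid's own x axis and vertical between 1.47 and 1.67 rad and x of pack3_mid in the frame of tray_spine between -0.05 and 0.05 m and y of pack3_mid in the frame of tray_spine between -0.06 and 0.06 m and z of pack3_mid in the frame of tray_spine between 0.003 and 0.013 m and angle between pack3_mid's own x axis and vertical between 1.47 and 1.67 rad); the robot touches nothing.
It fails at once if the phone, can, mug or game controller is pushed more than 50 mm (distance of any of phone, can, mug, gamepad from where it was at the start of the episode above 0.05 m).
It fails at once if the can or mug is knocked over (angle between any of can, mug's own z axis and vertical above 0.5 rad).
Of pack0, pack1, pack2, pack3 only 2 to 4 are there at a start; the rules pass over those that are not, and their reading is None.
At some moment in a run one of pack0, pack1, pack2, pack3 may be knocked a few centimetres aside while the robot is not near it.
Once in a run the grip may slacken for a moment while it holds something.
It also fails if it takes over 210 s, if anything falls off the work surface, if the arm or the gripper's body presses on something with over 40 N, if the wrist force passes 120 N, or if a joint passes its speed limit or range.

## Working session

There is one attempt and no reset: what is moved stays moved. The work goes in short steps, Python scripts to look and compute and a tool call to move; the robot and the scene stay as the last step left them, time stands still between calls to the robot, and variables do not carry over. Pictures are saved under pics/ and viewed, at most 14 in all, crops included, and the job is handed in when it is done.

Besides the shell and the picture viewer there is one more tool, called after "Emit:" by a JSON object that holds its "method" and its "body", one argument or row to a line. carry_out: Moves the arm, as the interface text tells. Its arguments: {"type":"object","properties":{"plan":{"type":"array","items":{"type":"array","items":{"type":"array","items":{"type":"number"}}}},"squeeze":{"type":"number"}},"required":["plan"]}

```bash
mkdir -p pics; ls; cat > h.py <<'E'
import numpy as np, cv2, json
from station import telemetry, optics, ctrl
from scipy.spatial.transform import Rotation as R
def shot(n, f=None):
    c=optics.camera(n); 
    if f: cv2.imwrite('pics/'+f, c['pixels'][:,:,::-1])
    return c
def K(c): return np.array(c['intrinsics'],float), np.array(c['dist_coeffs'],float)
def ray(c,uv):
    k,d=K(c); p=cv2.undistortPoints(np.array(uv,float).reshape(-1,1,2),k,d).reshape(-1,2)
    return np.c_[p,np.ones(len(p))]@np.array(c['rotation']).T
def onz(c,uv,z):
    r=ray(c,uv); o=np.array(c['origin']); return o+r*((z-o[2])/r[:,2:3])
def tri(c1,u1,c2,u2):
    a,b=ray(c1,u1),ray(c2,u2); out=[]
    for p,q in zip(a,b):
        p=p/np.linalg.norm(p);q=q/np.linalg.norm(q);o1,o2=np.array(c1['origin']),np.array(c2['origin'])
        s=np.linalg.lstsq(np.c_[p,-q],o2-o1,rcond=None)[0]; out.append(np.r_[(o1+s[0]*p+o2+s[1]*q)/2,np.linalg.norm(o1+s[0]*p-o2-s[1]*q)])
    return np.array(out)
def proj(c,P):
    k,d=K(c); Rm=np.array(c['rotation']).T; t=-Rm@np.array(c['origin'])
    return cv2.projectPoints(np.array(P,float).reshape(-1,1,3),cv2.Rodrigues(Rm)[0],t,k,d)[0].reshape(-1,2)
def save(c,f): np.save(f,c,allow_pickle=True)
def load(f): return np.load(f,allow_pickle=True).item()
def tool(): 
    o=telemetry.get_obs(); return np.array(o['ee_pos']),R.from_euler('xyz',o['eef_rot']).as_matrix(),o
def delta(target,yaw=None):
    """tool-axes shift in mm and z-turn to reach world target TCP (yaw = world yaw of the tool x axis)"""
    p,M,o=tool(); d=M.T@(np.array(target)-p)*1000
    cur=np.arctan2(M[1,0],M[0,0]); 
    return np.round(d,1), cur, (None if yaw is None else -((yaw-cur+np.pi)%(2*np.pi)-np.pi))
E
python3 - <<'E'
from h import *
for n in ['scene','side','wrist']:
    c=shot(n,n+'0.png'); save(c,n+'0.npy'); print(n,np.round(c['origin'],3),np.round(c['rotation'],3).tolist(),np.round(c['intrinsics'],1).tolist(),c['dist_coeffs'])
print(telemetry.get_obs())
E
```

```text
pics
scene [1.669 0.234 1.263] [-2.345, 0.006, 1.673] [[601.1, 0.0, 316.4], [0.0, 601.1, 245.3], [0.0, 0.0, 1.0]] [-0.09033328  0.          0.          0.          0.        ]
side [-0.297  0.919  1.331] [-2.369, 0.003, -2.336] [[570.9, 0.0, 316.6], [0.0, 570.9, 236.9], [0.0, 0.0, 1.0]] [-0.17792419  0.          0.          0.          0.        ]
wrist [0.113 0.54  0.384] [2.895, 0.001, 1.237] [[333.1, 0.0, 321.0], [0.0, 333.1, 244.1], [0.0, 0.0, 1.0]] [-0.05076709  0.          0.          0.          0.        ]
{'time_s': 0.15, 'qpos': array([ 1.17136958e+00,  3.00345897e-01,  1.52143184e+00,  2.98286404e-05,
        1.32071188e+00, -6.65994516e-02]), 'joint_vel': array([ 0.00182992, -0.0004964 , -0.00276583,  0.00172692, -0.00071905,
        0.00034089]), 'tau': array([ 1.80140414e-03, -5.31961620e+01, -3.52825391e+01,  7.09626870e-02,
        2.35307141e-02, -7.95408300e-05]), 'ee_pos': array([0.17961077, 0.51963336, 0.20501815]), 'eef_rot': array([-3.14069960e+00, -8.85233314e-05,  2.80875793e+00]), 'force': array([-0.69333803, -0.12104913,  0.45312088]), 'moment': array([-0.02679211,  0.0013095 , -0.00481822]), 'grip_force': 0.0, 'grip_width': 0.0940752221393258}
```

```bash
python3 - <<'E'
s=open('h.py').read()
s=s.replace("    c=optics.camera(n); \n","    c=optics.camera(n); c['rotation']=R.from_euler('xyz',c['rotation']).as_matrix()\n")
open('h.py','w').write(s)
from h import *
for n in ['scene','side','wrist']:
    c=load(n+'0.npy'); c['rotation']=R.from_euler('xyz',c['rotation']).as_matrix(); save(c,n+'0.npy'); print(np.round(c['rotation'],2).tolist())
E
```

```text
[[-0.1, 0.7, -0.71], [0.99, 0.07, -0.08], [-0.01, -0.72, -0.7]]
[[-0.69, -0.52, 0.51], [-0.72, 0.5, -0.48], [-0.0, -0.7, -0.72]]
[[0.33, 0.92, 0.23], [0.94, -0.32, -0.08], [-0.0, 0.24, -0.97]]
```

View pics/scene0.png

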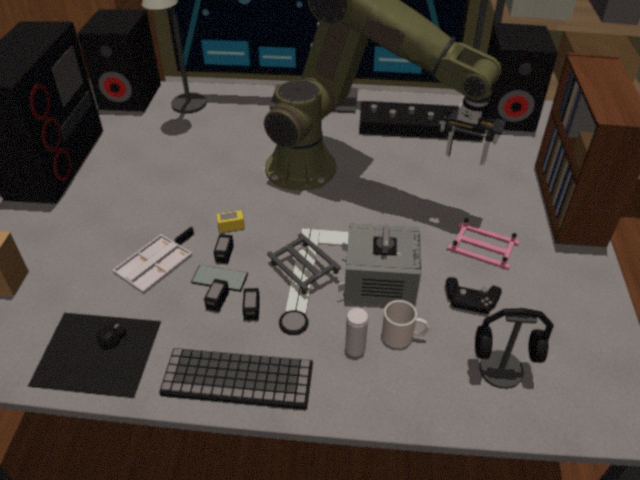

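View pics/side0.png

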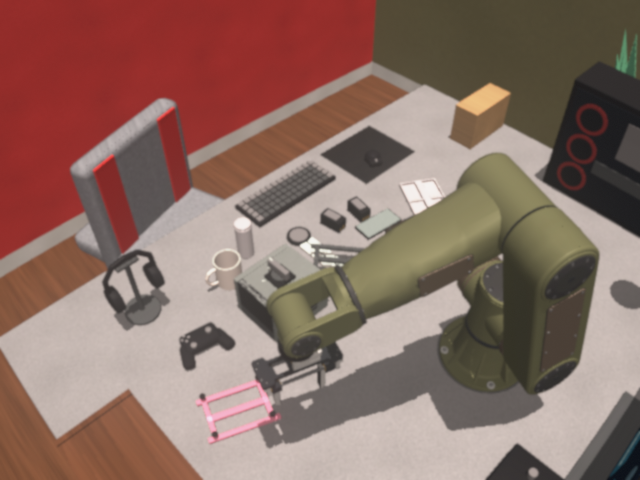

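The scene view shows: charger (383,263) with its mouth facing image left (world −y) and the switch at (385,243); dark stand (304,263), with the pink look-alike at (484,243) not meant; tray (153,262), tab (184,237); black packs (223,248), (216,293), (251,303); the yellow brick (231,221) is the look-alike to be left alone. An enlarged crop will confirm.

```bash
python3 - <<'E'
from h import *
c=load('scene0.npy'); im=c['pixels'][205:345,100:440,::-1]
cv2.imwrite('pics/crop0.png',cv2.resize(cv2.convertScaleAbs(im,alpha=1.5),None,fx=2.35,fy=2.35,interpolation=cv2.INTER_CUBIC))
for n,uv,z in [('mouth',(346,290),.07),('switch',(385,243),.171),('grommet',(293,321),.01),('stand',(304,263),.04),('tray',(153,262),.01),('tab',(184,237),.02),('p1',(224,241),.046),('p2',(216,287),.046),('p3',(251,296),.046),('yel',(231,215),.046),('phone',(220,276),.009),('can',(357,315),.134),('mug',(399,315),.095),('gamepad',(473,295),.02)]:
    print(n,np.round(onz(c,[uv],z)[0],3))
E
```

```text
mouth [0.615 0.197 0.07 ]
switch [0.532 0.29  0.171]
grommet [0.685 0.063 0.01 ]
stand [0.499 0.071 0.04 ]
tray [ 0.509 -0.374  0.01 ]
tab [ 0.407 -0.305  0.02 ]
p1 [ 0.439 -0.172  0.046]
p2 [ 0.618 -0.156  0.046]
p3 [ 0.64  -0.055  0.046]
yel [ 0.324 -0.175  0.046]
phone [ 0.544 -0.165  0.009]
can [0.749 0.231 0.134]
mug [0.708 0.335 0.095]
gamepad [0.557 0.543 0.02 ]
```

View pics/crop0.png

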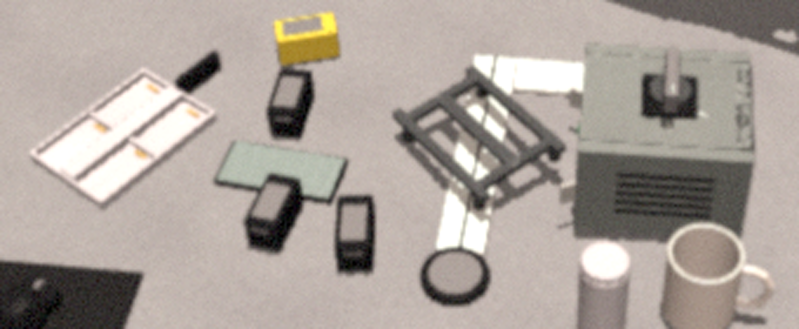

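The crop confirms three black packs (orig. px ≈ (223,248), (216,293), (251,303)), the yellow look-alike apart (left alone), the dark stand rocking over the white duct, and the charger's mouth at left. Now up and over the charger for a close look.

Emit:
{"method": "carry_out", "body": {
  "plan": [
    [[0,0,-35,0,0,0,94],[0,0,-35,0,0,0,94],[0,0,-35,0,0,0,94],[0,0,-30,0,0,0,94],[-36,-14.5,0,0,0,0,80],[-36,-14.5,0,0,0,0,60],[-36,-14.5,0,0,0,0,60],[-36,-14.5,0,0,0,0,60],[-36,-14.5,0,0,0,0,60],[-36,-14.5,0,0,0,0,60],[-36,-14.5,0,0,0,0,60],[-36,-14.5,0,0,0,0,60],[-36,-14.5,0,0,0,0,60],[-36,-14.5,0,0,0,0,60],[-34,-15,0,0,0,0,60],[0,0,0,0,0,-0.111,60],[0,0,0,0,0,-0.111,60],[0,0,0,0,0,-0.111,60],[0,0,0,0,0,0,60],[0,0,0,0,0,0,60]]
  ]
}}

```text
time_s: 1.82
ee_pos: [0.4997, 0.2399, 0.3403]
eef_rot: [-3.141, -0.0, 3.138]
force: [1.3, -0.1, 0.1]
grip_width: 0.0598
grip_force: 0.0
```

```bash
python3 - <<'E'
from h import *
c=shot('wrist'); save(c,'w1.npy'); im=c['pixels'][:,:,::-1]
cv2.imwrite('pics/w1.png',cv2.resize(cv2.convertScaleAbs(im,alpha=1.4),(800,600)))
save(shot('side'),'s1.npy')
p,M,o=tool(); print(p,o['eef_rot'],o['time_s'],c['origin'])
E
```

```text
[0.49967037 0.24000922 0.34038443] [-3.14152789e+00 -1.48747141e-04  3.13854506e+00] 1.9167 [0.42965407 0.23738887 0.51934129]
```

View pics/w1.png

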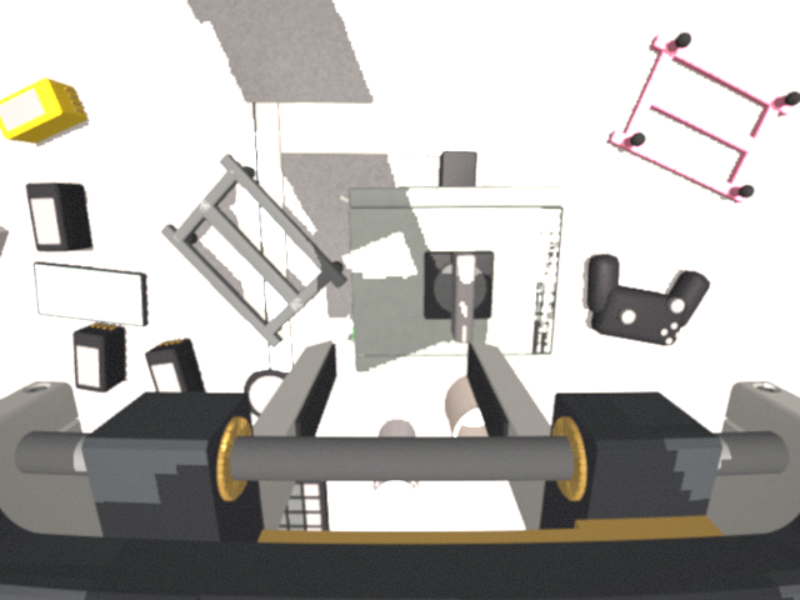

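The wrist view (×1.25) shows the charger top (352–560, 207–367), with the switch handle (465,255)–(462,340), stand (255,250) diagonal over the duct, duct edges (257,100)–(275,340), grommet (268,395), three black packs at left, phone (90,292), yellow brick (40,110).

```bash
python3 - <<'E'
from h import *
c=load('w1.npy'); s=load('scene0.npy')
f=lambda L,z:np.round(onz(c,np.array(L)/1.25,z)[:,:2],4).tolist()
print('handle ends z.183',f([(465,255),(462,340)],.183))
print('charger top corners',f([(352,207),(357,367),(560,207),(552,355)],.135))
print('duct edges',f([(254,103),(270,340),(281,103),(291,340)],.010))
print('stand top corners',f([(230,157),(345,275),(275,342),(166,232)],.04))
# handle height from two views: scene handle top ends
print('tri',np.round(tri(s,[(386,226),(386,251)],c,np.array([(465,255),(462,340)])/1.25),3))
E
```

```text
handle ends z.183 [[0.4727, 0.2891], [0.5453, 0.2889]]
charger top corners [[0.435, 0.1932], [0.5895, 0.1931], [0.4352, 0.3817], [0.578, 0.3862]]
duct edges [[0.3189, 0.0698], [0.6038, 0.0669], [0.3195, 0.101], [0.6039, 0.0944]]
stand top corners [[0.3808, 0.0487], [0.5138, 0.1717], [0.5961, 0.0829], [0.462, -0.0346]]
tri [[0.473 0.291 0.178 0.001]
 [0.552 0.293 0.162 0.002]]
```

Emit:
{"method": "carry_out", "body": {
  "plan": [
    [[-5,25,0,0,0,0,60],[0,25,0,0,0,0,60],[0,0,35,0,0,0,60],[0,0,35,0,0,0,60],[0,0,35,0,0,0,60],[0,0,30,0,0,0,60],[0,0,25,0,0,0,60],[0,0,15,0,0,0,60],[0,0,12,0,0,0,60],[0,0,0,0,0,0,60],[0,0,0,0,0,0,14],[0,0,0,0,0,0,10],[0,0,0,0,0,0,10],[0,0,0,0,0,0,10],[0,0,0,0,0,0,10],[0,0,0,0,0,0,10],[0,0,0,0,0,0,10]]
  ],
  "squeeze": 25
}}

```text
time_s: 3.33
ee_pos: [0.5048, 0.2915, 0.1538]
eef_rot: [3.138, 0.001, -3.141]
force: [1.7, 30.1, -8.5]
grip_width: 0.0171
grip_force: 15.0
```

Emit:
{"method": "carry_out", "body": {
  "plan": [
    [[0,3,0,0,0,0,10],[0,0,0,0,0,0,10],[0,0,0,0,0,0,10]]
  ]
}}

```text
time_s: 3.58
ee_pos: [0.5049, 0.2925, 0.1538]
eef_rot: [-3.141, 0.0, -3.141]
force: [-1.0, -4.1, 4.4]
grip_width: 0.0164
grip_force: 25.0
```

Emit:
{"method": "carry_out", "body": {
  "plan": [
    [[0,0,0,0,0,-0.11,10],[0,0,0,0,0,-0.11,10],[0,0,0,0,0,-0.11,10],[0,0,0,0,0,-0.11,10],[0,0,0,0,0,-0.11,10],[0,0,0,0,0,-0.11,10],[0,0,0,0,0,-0.11,10],[0,0,0,0,0,-0.11,10],[0,0,0,0,0,-0.11,10],[0,0,0,0,0,-0.04,10],[0,0,0,0,0,0,10],[0,0,0,0,0,0,10],[0,0,0,0,0,0,50],[0,0,0,0,0,0,50],[0,0,0,0,0,0,50],[0,0,-30,0,0,0,50],[0,0,-40,0,0,0,50],[0,0,-40,0,0,0,50],[0,0,-40,0,0,0,50]]
  ]
}}

```text
time_s: 5.17
ee_pos: [0.5043, 0.2929, 0.3052]
eef_rot: [3.141, -0.0, -2.111]
force: [1.0, 0.9, -0.3]
grip_width: 0.0503
grip_force: 0.0
```

Emit:
{"method": "carry_out", "body": {
  "plan": [
    [[33.7,-17,0,0,0,0,70],[33.7,-17,0,0,0,0,70],[33.7,-17,0,0,0,0,70],[33.7,-17,0,0,0,0,70],[33.7,-17,0,0,0,0,70],[33.7,-17,0,0,0,0.09,70],[0,0,0,0,0,0.1,70],[0,0,0,0,0,0.09,70],[0,0,0,0,0,0,70],[0,0,0,0,0,0,70]]
  ]
}}

```text
time_s: 6.0
ee_pos: [0.4882, 0.0672, 0.3034]
eef_rot: [3.141, 0.0, -2.388]
force: [0.6, -0.3, -0.2]
grip_width: 0.0697
grip_force: 0.0
```

```bash
python3 - <<'E'
from h import *
c=shot('wrist'); save(c,'w2.npy'); im=c['pixels'][:,:,::-1]
cv2.imwrite('pics/w2.png',cv2.resize(cv2.convertScaleAbs(im,alpha=.9),(800,600)))
s=shot('scene'); save(s,'s2.npy')
p,M,o=tool(); print(p,o['eef_rot'],o['qpos'],c['origin'])
E
```

```text
[0.48815876 0.06738524 0.30334984] [ 3.14146001e+00 -1.25261165e-04 -2.38781792e+00] [ 6.28205874e-02  1.11977519e-01  1.52129119e+00  2.24408081e-05
  1.50850501e+00 -2.26175186e+00] [0.43722758 0.01581736 0.48247619]
```

View pics/w2.png

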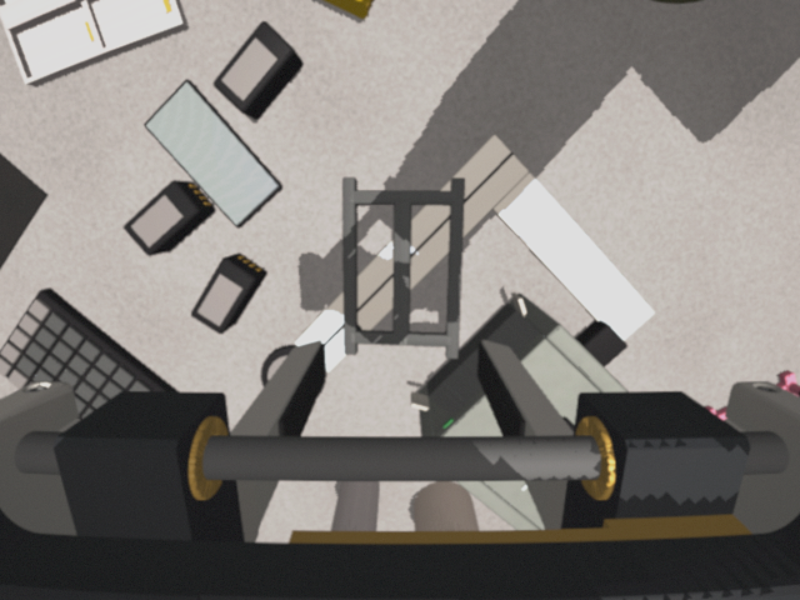

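```bash
python3 - <<'E'
from h import *
a=load('w1.npy'); b=load('w2.npy'); s=load('scene0.npy')
A=np.array([(230,157),(345,275),(275,342),(166,232),(208,207),(297,303)])/1.25
B=np.array([(459,180),(456,355),(350,352),(349,180),(402,204),(402,335)])/1.25
print(np.round(tri(a,A,b,B),3)); T=onz(b,B,.048); print(np.round(T,3))
d=T[5]-T[4]; print('bar ang',np.arctan2(d[1],d[0]), 'mid', (T[4]+T[5])/2, T[:4].mean(0))
# scene corners: crop coords -> orig
S=np.array([(475,72),(558,150),(480,200),(400,118)])/2.35+[100,205]
print('scene',np.round(tri(s,S,b,B[:4]),3))
# duct centreline / edges in w2
D=onz(b,np.array([(513,153),(465,205),(390,275),(332,340),(530,180),(493,137)])/1.25,.01);print(np.round(D,3))
# charger mouth top edge
print('mouth edge',np.round(onz(b,np.array([(522,295),(427,410)])/1.25,.135),3))
E
```

```text
[[ 0.38   0.046  0.033  0.001]
 [ 0.514  0.173  0.052  0.005]
 [ 0.593  0.086  0.05   0.002]
 [ 0.461 -0.037  0.036  0.003]
 [ 0.437  0.019  0.043  0.005]
 [ 0.543  0.115  0.048  0.004]]
[[ 0.383  0.045  0.048]
 [ 0.517  0.175  0.048]
 [ 0.595  0.087  0.048]
 [ 0.458 -0.036  0.048]
 [ 0.439  0.019  0.048]
 [ 0.541  0.115  0.048]]
bar ang 0.7527329678356682 mid [0.49024456 0.06726457 0.048     ] [0.48839678 0.06773303 0.048     ]
scene [[ 0.38   0.049  0.032  0.005]
 [ 0.518  0.171  0.049  0.008]
 [ 0.599  0.086  0.039  0.005]
 [ 0.459 -0.036  0.021  0.006]]
[[0.318 0.07  0.01 ]
 [0.392 0.071 0.01 ]
 [0.507 0.064 0.01 ]
 [0.612 0.067 0.01 ]
 [0.324 0.104 0.01 ]
 [0.321 0.043 0.01 ]]
mouth edge [[0.424 0.146 0.135]
 [0.558 0.162 0.135]]
```

Emit:
{"method": "carry_out", "body": {
  "plan": [
    [[0,0,0,0,0,0.1208,45],[0,0,0,0,0,0.1208,45],[0,0,0,0,0,0.1208,45],[0,0,0,0,0,0.1208,45],[0,0,0,0,0,0.1208,45],[0,0,0,0,0,0.1208,45],[0,0,0,0,0,0.1208,45],[0,0,0,0,0,0.1208,45],[0,0,0,0,0,0.1208,45],[0,0,0,0,0,0.1208,45],[0,0,0,0,0,0.1208,45],[0,0,0,0,0,0.1208,45],[0,0,0,0,0,0.1208,45],[0,0,0,0,0,0.1208,45],[0,0,0,0,0,0.1208,45],[0,0,0,0,0,0.1208,45],[0,0,0,0,0,0.1208,45],[0,0,0,0,0,0.1208,45],[0,0,0,0,0,0.1208,45],[0,0,0,0,0,0.1208,45]]
  ]
}}

```text
time_s: 7.77
ee_pos: [0.4882, 0.0675, 0.3034]
eef_rot: [-3.141, 0.0, 1.473]
force: [0.9, -0.4, -0.1]
grip_width: 0.0452
grip_force: 0.0
```

Emit:
{"method": "carry_out", "body": {
  "plan": [
    [[0,0,0,0,0,0.1208,45],[0,0,0,0,0,0.1208,45],[0,0,0,0,0,0.1208,45],[0,0,0,0,0,0.1208,45],[0,0,0,0,0,0.1208,45],[0,0,0,0,0,0.1208,45],[0,0,36,0,0,0,45],[0,0,36,0,0,0,45],[0,0,36,0,0,0,45],[0,0,36,0,0,0,45],[0,0,36,0,0,0,45],[0,0,36,0,0,0,45],[0,0,0,0,0,0,45]]
  ]
}}

```text
time_s: 8.85
ee_pos: [0.4849, 0.0672, 0.0817]
eef_rot: [-3.135, 0.007, 0.754]
force: [-0.6, 0.5, -1.7]
grip_width: 0.0449
grip_force: 0.0
```

```bash
python3 - <<'E'
from h import *
p,M,o=tool(); print(p,o['eef_rot'],o['qpos'],o['force'],delta((.489,.0675,.022),0.7527))
E
```

```text
[0.48489048 0.06717624 0.08168713] [-3.1354564   0.00744065  0.75372368] [ 6.28327747e-02  3.18593697e-01  1.81048259e+00 -1.42760147e-05
  1.02216085e+00  8.79935752e-01] [-0.59305141  0.48500649 -1.72302598] (array([ 3.7,  2.9, 59.6]), np.float64(0.7537236827267401), np.float64(0.0010236827267400272))
```

Emit:
{"method": "carry_out", "body": {
  "plan": [
    [[0,0,25,0,0,0,45],[0,0,25,0,0,0,45],[0,0,15,0,0,0,45],[0,0,0,0,0,0,45],[0,0,0,0,0,0,12],[0,0,0,0,0,0,12],[0,0,0,0,0,0,12],[0,0,0,0,0,0,12],[0,0,0,0,0,0,12],[0,0,0,0,0,0,12]]
  ],
  "squeeze": 40
}}

```text
time_s: 9.68
ee_pos: [0.489, 0.067, 0.0235]
eef_rot: [3.14, -0.002, 0.751]
force: [0.6, -1.0, 7.3]
grip_width: 0.0177
grip_force: 40.0
```

Emit:
{"method": "carry_out", "body": {
  "plan": [
    [[0,0,-15,0,0,0,12],[0,0,-15,0,0,0,12],[0,0,0,0,0,-0.101,12],[0,0,0,0,0,-0.101,12],[0,0,0,0,0,-0.101,12],[0,0,0,0,0,-0.101,12],[0,0,0,0,0,-0.101,12],[0,0,0,0,0,-0.101,12],[0,0,0,0,0,-0.101,12],[0,0,0,0,0,-0.101,12],[0,15,0,0,0,0,12],[0,0,0,0,0,0,12],[0,0,0,0,0,0,12]]
  ]
}}

```text
time_s: 10.77
ee_pos: [0.5028, 0.0668, 0.052]
eef_rot: [-3.14, 0.0, 1.558]
force: [-0.1, -0.4, -6.8]
grip_width: 0.0179
grip_force: 40.0
```

```bash
python3 - <<'E'
from h import *
c=shot('side'); save(c,'sd3.npy'); s=shot('scene'); save(s,'sc3.npy')
a=cv2.resize(s['pixels'][200:340,240:440,::-1],(800,560)); cv2.imwrite('pics/sc3.png',cv2.convertScaleAbs(a,alpha=1.4))
p,M,o=tool(); print(p,o['eef_rot'],o['force'],o['moment'])
E
```

```text
[0.50239761 0.06680565 0.05202031] [-3.14021731e+00  1.05728006e-04  1.55856011e+00] [-5.16818787e-04  1.35826356e-01 -6.65875818e+00] [-0.09821905  0.0797485  -0.00879398]
```

View pics/sc3.png

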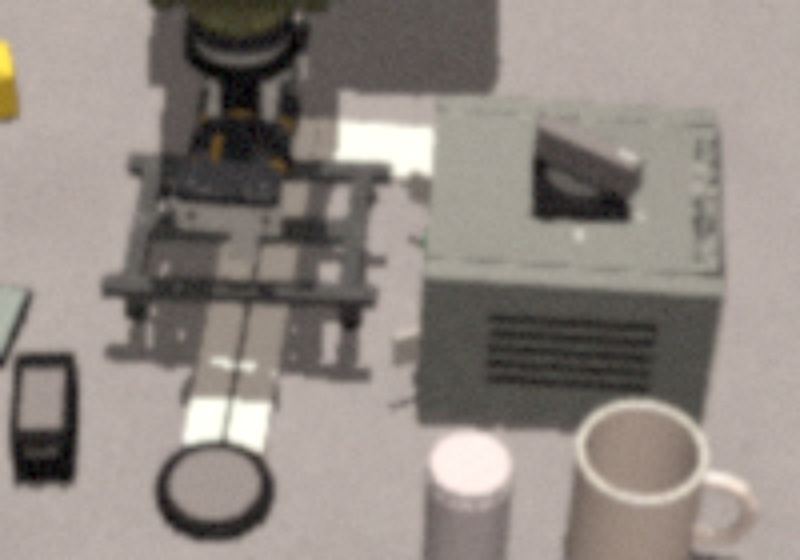

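The crop (×4, offset (240,200)) shows the switch handle turned to off (590,160) and the stand held square over the duct (240,240), in front of the mouth. Lowering.

Emit:
{"method": "carry_out", "body": {
  "plan": [
    [[0,1.5,12,0,0,0,12],[0,0,12,0,0,0,12],[0,0,6,0,0,0,12],[0,0,0,0,0,0,12],[0,0,0,0,0,0,12]]
  ]
}}

```text
time_s: 11.28
ee_pos: [0.5044, 0.0668, 0.0221]
eef_rot: [-3.141, 0.0, 1.559]
force: [-0.5, -0.2, -6.0]
grip_width: 0.0177
grip_force: 40.0
```

Emit:
{"method": "carry_out", "body": {
  "plan": [
    [[0,0,3,0,0,0,12],[0,0,3,0,0,0,12],[0,0,2,0,0,0,12],[0,0,0,0,0,0,12],[0,0,0,0,0,0,12]]
  ]
}}

```text
time_s: 11.7
ee_pos: [0.5049, 0.0668, 0.0146]
eef_rot: [3.141, 0.0, 1.559]
force: [0.5, -1.5, -3.3]
grip_width: 0.0177
grip_force: 40.0
```

Emit:
{"method": "carry_out", "body": {
  "plan": [
    [[0,0,1.5,0,0,0,12],[0,0,0,0,0,0,24],[0,0,0,0,0,0,44],[0,0,0,0,0,0,44],[0,0,0,0,0,0,44],[0,0,-15,0,0,0,44],[0,0,-30,0,0,0,44],[0,0,-40,0,0,0,44],[0,0,-40,0,0,0,44],[0,0,-40,0,0,0,44],[0,0,-40,0,0,0,44],[0,0,-40,0,0,0,60],[0,0,-40,0,0,0,60],[0,0,0,0,0,0,60]]
  ]
}}

```text
time_s: 12.87
ee_pos: [0.5063, 0.0669, 0.3058]
eef_rot: [3.13, -0.001, 1.559]
force: [-1.3, -0.2, 0.5]
grip_width: 0.0587
grip_force: 0.0
```

```bash
python3 - <<'E'
from h import *
c=shot('wrist'); save(c,'w4.npy'); im=c['pixels'][:,:,::-1]
cv2.imwrite('pics/w4.png',cv2.resize(cv2.convertScaleAbs(im,alpha=1.0),(800,600)))
p,M,o=tool(); print(p,o['eef_rot'],o['qpos'],c['origin'],o['force'])
E
```

```text
[0.50565939 0.06689128 0.30174127] [ 3.13456063e+00 -5.03931296e-04  1.55900603e+00] [5.97041141e-02 1.48370738e-01 1.48402306e+00 3.14491656e-07
 1.50214881e+00 7.14961588e-02] [0.50594828 0.13510653 0.48491875] [ 0.53077687 -0.43798961 -0.29895087]
```

View pics/w4.png

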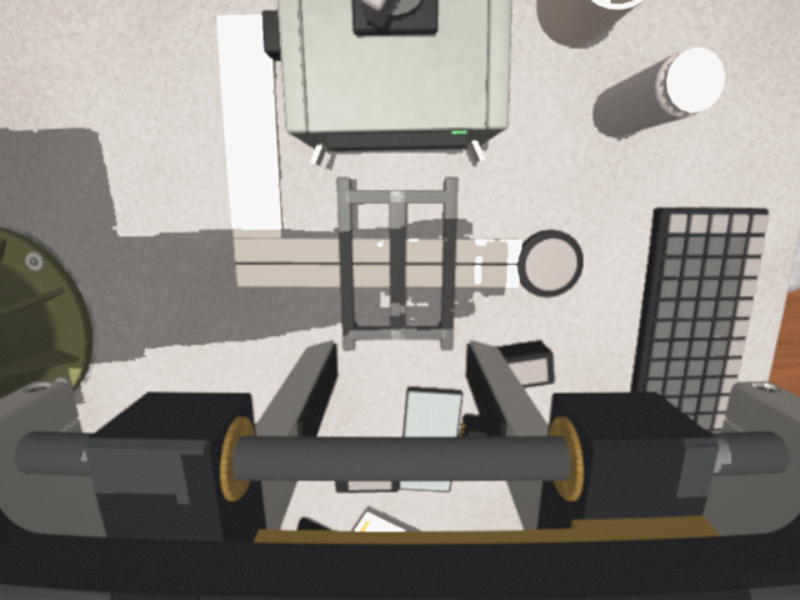

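The wrist view (×1.25) shows the stand (397,262) square astride the duct, charger mouth edge (286,131)–(509,131), guides (318,155)/(477,150), grommet (550,262).

```bash
python3 - <<'E'
from h import *
c=load('w4.npy')
f=lambda L,z:np.round(onz(c,np.array(L)/1.25,z)[:,:2],4).tolist()
print('mouth top edge',f([(287,132),(509,131)],.135))
print('guides outer',f([(315,163),(484,157)],.045))
print('duct line',f([(240,262),(345,263),(515,265)],.01))
print('stand corners',f([(345,178),(451,178),(447,347),(347,347)],.04),'bar',f([(398,190),(397,335)],.04))
E
```

```text
mouth top edge [[0.4198, 0.1898], [0.596, 0.1886]]
guides outer [[0.424, 0.1737], [0.5947, 0.1775]]
duct line [[0.3245, 0.0697], [0.4455, 0.0665], [0.6416, 0.0615]]
stand corners [[0.4531, 0.1588], [0.5622, 0.1574], [0.5604, -0.0265], [0.4473, -0.0247]] bar [[0.5074, 0.146], [0.504, -0.0113]]
```

Emit:
{"method": "carry_out", "body": {
  "plan": [
    [[-37,0,0,0,0,0,60],[-37,0,0,0,0,0,60],[-37,0,0,0,0,0,60],[-37,0,0,0,0,0,60],[-37,0,0,0,0,0,60],[-37,0,0,0,0,0,60],[-37,0,0,0,0,0,60],[-37,0,0,0,0,0,60],[-37,0,0,0,0,0,60],[-37,0,0,0,0,0,60],[-37,0,0,0,0,0,60],[-32,0,0,0,0,0,60]]
  ]
}}

```text
time_s: 13.92
ee_pos: [0.4988, -0.3743, 0.2961]
eef_rot: [-3.14, -0.001, 1.558]
force: [0.7, 0.8, -0.4]
grip_width: 0.0597
grip_force: 0.0
```

Emit:
{"method": "carry_out", "body": {
  "plan": [
    [[0,0,0,0,0,0.1195,60],[0,0,0,0,0,0.1195,60],[0,0,0,0,0,0.1195,60],[0,0,0,0,0,0.1195,60],[0,0,0,0,0,0.1195,60],[0,0,0,0,0,0.1195,60],[0,0,0,0,0,0.1195,60],[0,0,0,0,0,0.1195,60],[0,0,0,0,0,0.1195,60],[0,0,0,0,0,0.1195,60],[0,0,0,0,0,0.1195,60],[0,0,0,0,0,0.1195,60],[0,0,0,0,0,0.1195,60],[0,0,0,0,0,0.1195,60],[0,0,0,0,0,0.1195,60],[0,0,0,0,0,0.1195,60],[0,0,0,0,0,0.1195,60],[0,0,0,0,0,0.1195,60],[0,0,0,0,0,0,60]]
  ]
}}

```text
time_s: 15.5
ee_pos: [0.4993, -0.372, 0.2963]
eef_rot: [-3.141, 0.002, -0.598]
force: [0.1, 0.0, 0.3]
grip_width: 0.06
grip_force: 0.0
```

```bash
python3 - <<'E'
from h import *
c=shot('wrist'); save(c,'w5.npy'); im=c['pixels'][:,:,::-1]
cv2.imwrite('pics/w5.png',cv2.resize(cv2.convertScaleAbs(im,alpha=.75),(800,600)))
p,M,o=tool(); print(p,o['eef_rot'],o['qpos'],c['origin'],o['time_s'])
E
```

```text
[ 0.49933063 -0.37204203  0.29655813] [-3.14138498e+00  1.86457517e-03 -5.90167640e-01] [-6.99158290e-01  4.24200674e-01  1.14594688e+00  3.62025403e-06
  1.57332120e+00  1.46180588e+00] [ 0.55919446 -0.41500337  0.47525902] 15.55
```

View pics/w5.png

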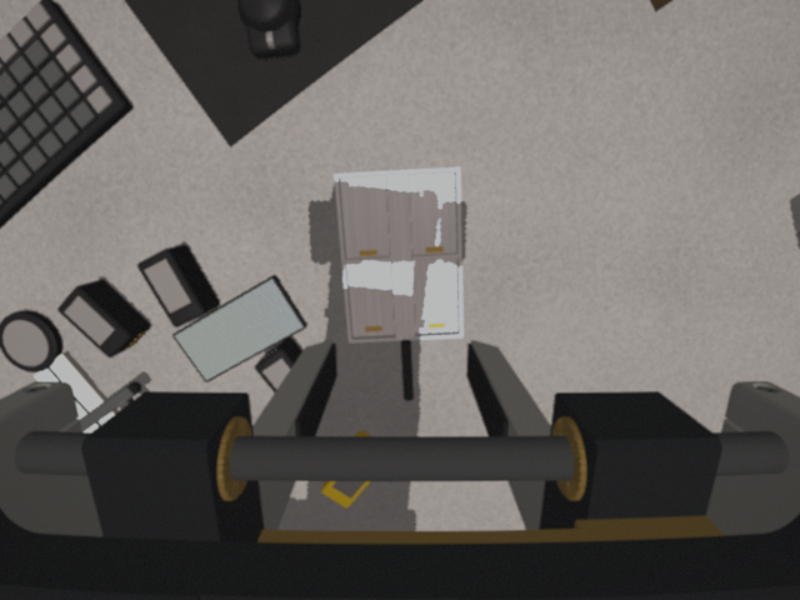

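The wrist view (×1.25) shows the empty tray, corners (335,174), (460,167), (462,337), (351,341), dividing wall at row ≈258, black tab (407,340)–(408,398) nearer the robot.

```bash
python3 - <<'E'
from h import *
c=load('w5.npy'); s=load('scene0.npy')
B=np.array([(335,174),(460,167),(462,337),(351,341)])/1.25
T=onz(c,B,.014); print(np.round(T,3), T.mean(0), [np.linalg.norm(T[i]-T[i-1]) for i in range(4)])
d=(T[0]+T[1]-T[2]-T[3]); print('yaw +y',np.arctan2(d[1],d[0]))
w=onz(c,np.array([(401,258),(407,341),(408,398)])/1.25,.018); print('wall,tab',np.round(w,3)); dd=w[0]-w[2]; print(np.arctan2(dd[1],dd[0]))
S=np.array([(103,203),(33,155),(143,70),(214,114)])/2.35+[100,205]
print(np.round(tri(s,S,c,B),3)); 
print(tool()[0])
E
```

```text
[[ 0.62  -0.371  0.014]
 [ 0.551 -0.485  0.014]
 [ 0.39  -0.385  0.014]
 [ 0.459 -0.275  0.014]] [ 0.50508741 -0.379023    0.014     ] [np.float64(0.1878641196475632), np.float64(0.13303187970299438), np.float64(0.18988021250452208), np.float64(0.12992186932875135)]
yaw +y -0.5448464583169026
wall,tab [[ 0.507 -0.379  0.018]
 [ 0.423 -0.33   0.018]
 [ 0.362 -0.29   0.018]]
-0.5490821830001343
[[ 0.621 -0.369  0.006  0.003]
 [ 0.55  -0.484  0.002  0.006]
 [ 0.387 -0.385  0.005  0.003]
 [ 0.457 -0.272  0.003  0.002]]
[ 0.49933063 -0.37204203  0.29655813]
```

Emit:
{"method": "carry_out", "body": {
  "plan": [
    [[-13,3.3,20,0,0,-0.043,60],[0,0,38,0,0,0,60],[0,0,38,0,0,0,60],[0,0,38,0,0,0,60],[0,0,38,0,0,0,60],[0,0,38,0,0,0,60],[0,0,30,0,0,0,60],[0,0,20,0,0,0,60],[0,0,15,0,0,0,60],[0,0,9,0,0,0,60],[0,0,4.5,0,0,0,60],[0,0,0,0,0,0,60],[0,0,0,0,0,0,60]]
  ]
}}

```text
time_s: 16.63
ee_pos: [0.4871, -0.3679, 0.0101]
eef_rot: [3.141, -0.001, -0.548]
force: [0.3, -0.9, 0.5]
grip_width: 0.0598
grip_force: 0.0
```

Emit:
{"method": "carry_out", "body": {
  "plan": [
    [[0,0,0,0,0,0,18],[0,0,0,0,0,0,18],[0,0,0,0,0,0,18],[0,0,0,0,0,0,18],[0,0,0,0,0,0,18],[0,0,0,0,0,0,18]]
  ],
  "squeeze": 50
}}

```text
time_s: 17.13
ee_pos: [0.487, -0.3675, 0.0097]
eef_rot: [-3.141, -0.0, -0.549]
force: [-2.4, -2.8, 2.7]
grip_width: 0.0236
grip_force: 33.7
```

Emit:
{"method": "carry_out", "body": {
  "plan": [
    [[0,0,0,0,0,0,32],[0,0,0,0,0,0,32],[0,0,3,0,0,0,32],[0,0,0,0,0,0,18],[0,0,0,0,0,0,18],[0,0,0,0,0,0,18],[0,0,0,0,0,0,18],[0,0,0,0,0,0,18],[0,0,-15,0,0,0,18],[0,0,-20,0,0,0,18],[0,0,-25,0,0,0,18],[0,0,-25,0,0,0,18],[0,0,-25,0,0,0,18],[0,0,-20,0,0,0,18],[0,0,0,0,0,0,18],[0,0,0,0,0,0,18]]
  ]
}}

```text
time_s: 18.47
ee_pos: [0.4869, -0.3677, 0.1364]
eef_rot: [3.141, -0.001, -0.549]
force: [-0.5, 0.2, -4.1]
grip_width: 0.0235
grip_force: 50.0
```

Emit:
{"method": "carry_out", "body": {
  "plan": [
    [[0,0,0,0,0,-0.06,18],[0,0,0,0,0,-0.11,18],[0,0,0,0,0,-0.1137,18],[0,0,0,0,0,-0.1137,18],[0,0,0,0,0,-0.1137,18],[0,0,0,0,0,-0.1137,18],[0,0,0,0,0,-0.1137,18],[0,0,0,0,0,-0.1137,18],[0,0,0,0,0,-0.1137,18],[0,0,0,0,0,-0.1137,18],[0,0,0,0,0,-0.1137,18],[0,0,0,0,0,-0.1137,18],[0,0,0,0,0,-0.1137,18],[0,0,0,0,0,-0.1137,18],[0,0,0,0,0,-0.1137,18],[0,0,0,0,0,-0.1137,18],[0,0,0,0,0,-0.1137,18],[0,0,0,0,0,-0.1137,18],[0,0,0,0,0,-0.1137,18],[0,0,0,0,0,0,18]]
  ]
}}

```text
time_s: 20.13
ee_pos: [0.4862, -0.3671, 0.1341]
eef_rot: [-3.139, -0.002, 1.559]
force: [0.7, -0.2, -4.1]
grip_width: 0.0234
grip_force: 50.0
```

Emit:
{"method": "carry_out", "body": {
  "plan": [
    [[12,0.9,-15,0,0,0,18],[25,0.9,0,0,0,0,18],[35,0.9,0,0,0,0,18],[35,0.9,0,0,0,0,18],[35,0.9,0,0,0,0,18],[35,0.9,0,0,0,0,18],[35,0.9,0,0,0,0,18],[35,0.9,0,0,0,0,18],[35,0.9,0,0,0,0,18],[35,0.9,0,0,0,0,18],[35,0.9,0,0,0,0,18],[30,0.9,0,0,0,0,18],[20,0.9,0,0,0,0,18],[10,0,0,0,0,0,18],[0,0,0,0,0,0,18],[0,0,0,0,0,0,18]]
  ]
}}

```text
time_s: 21.47
ee_pos: [0.5052, 0.0438, 0.1507]
eef_rot: [-3.14, 0.0, 1.553]
force: [-0.3, -0.3, -3.1]
grip_width: 0.0235
grip_force: 50.0
```

```bash
python3 - <<'E'
from h import *
s=shot('scene'); save(s,'sc6.npy')
a=cv2.resize(s['pixels'][200:350,190:390,::-1],(800,600)); cv2.imwrite('pics/sc6.png',cv2.convertScaleAbs(a,alpha=1.4))
p,M,o=tool(); print(p,o['eef_rot'],o['force'],o['time_s'],o['grip_width'],delta((.5047,.044,.05),1.556))
E
```

```text
[0.50533553 0.04326502 0.15088787] [-3.14068015e+00  3.06116268e-04  1.55214842e+00] [ 0.0751908   0.6867096  -3.44256445] 21.5167 0.02354482898684945 (array([  0.8,  -0.6, 100.9]), np.float64(1.5521484161938657), np.float64(-0.003851583806134151))
```

View pics/sc6.png

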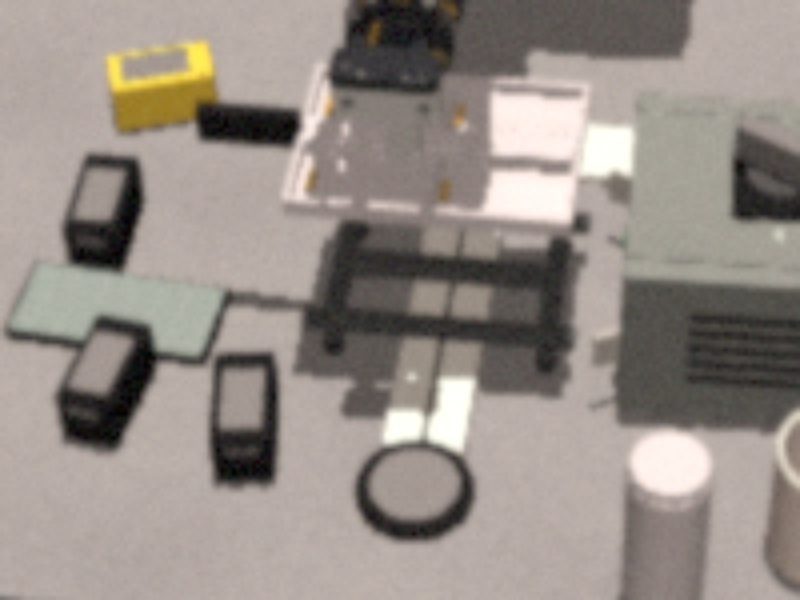

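The crop (×4, offset (190,200)) shows the tray held level above the stand, tab to the left, away from the charger; packs and phone undisturbed.

Emit:
{"method": "carry_out", "body": {
  "plan": [
    [[0,0,25,0,0,0,18],[0,0,30,0,0,0,18],[0,0,25,0,0,0,18],[0,0,12,0,0,0,18],[0,0,5,0,0,0,18],[0,0,0,0,0,0,18],[0,0,0,0,0,0,18]]
  ]
}}

```text
time_s: 22.1
ee_pos: [0.5059, 0.0434, 0.0551]
eef_rot: [3.141, 0.0, 1.553]
force: [0.1, 0.3, -3.7]
grip_width: 0.0237
grip_force: 50.0
```

Emit:
{"method": "carry_out", "body": {
  "plan": [
    [[0,0,2,0,0,0,18],[0,0,2,0,0,0,18],[0,0,0,0,0,0,18],[0,0,0,0,0,0,18]]
  ]
}}

```text
time_s: 22.43
ee_pos: [0.5056, 0.0441, 0.0508]
eef_rot: [3.141, 0.0, 1.554]
force: [0.3, 0.1, -3.3]
grip_width: 0.0233
grip_force: 50.0
```

Emit:
{"method": "carry_out", "body": {
  "plan": [
    [[0,0,2,0,0,0,18],[0,0,1,0,0,0,18],[0,0,0,0,0,0,18],[0,0,0,0,0,0,18]]
  ]
}}

```text
time_s: 22.77
ee_pos: [0.5055, 0.0441, 0.0474]
eef_rot: [-3.141, -0.0, 1.554]
force: [-0.2, 0.2, -3.3]
grip_width: 0.0238
grip_force: 50.0
```

Emit:
{"method": "carry_out", "body": {
  "plan": [
    [[0,0,1.5,0,0,0,18],[0,0,1,0,0,0,18],[0,0,0,0,0,0,18],[0,0,0,0,0,0,18]]
  ]
}}

```text
time_s: 23.1
ee_pos: [0.5057, 0.0441, 0.0456]
eef_rot: [3.141, 0.0, 1.554]
force: [-4.0, -0.0, 6.3]
grip_width: 0.0234
grip_force: 50.0
```

Emit:
{"method": "carry_out", "body": {
  "plan": [
    [[0,0,0,0,0,0,30],[0,0,0,0,0,0,50],[0,0,0,0,0,0,50],[0,0,-15,0,0,0,50],[0,0,-35,0,0,0,50],[0,0,-40,0,0,0,60],[0,0,-40,0,0,0,60],[0,0,-40,0,0,0,60],[-35,5,-40,0,0,0,80],[-35,5,-30,0,0,0,80],[-35,5,0,0,0,0,80],[-35,5,0,0,0,0,80],[-35,5,0,0,0,0,80],[-35,5,0,0,0,0,80],[-30,0,0,0,0,0,80],[0,0,0,0,0,0,80],[0,0,0,0,0,0,80]]
  ]
}}

```text
time_s: 24.52
ee_pos: [0.5298, -0.1862, 0.2727]
eef_rot: [-3.141, -0.0, 1.552]
force: [0.4, -0.1, -0.4]
grip_width: 0.0801
grip_force: 0.0
```

```bash
python3 - <<'E'
from h import *
c=shot('wrist'); save(c,'w7.npy'); im=c['pixels'][:,:,::-1]
cv2.imwrite('pics/w7.png',cv2.resize(cv2.convertScaleAbs(im,alpha=1.0),(800,600)))
p,M,o=tool(); print(p,o['eef_rot'],o['qpos'],c['origin'],o['time_s'])
E
```

```text
[ 0.5299595  -0.1851529   0.27290233] [-3.14130359e+00 -3.11406951e-04  1.55298500e+00] [-4.01445975e-01  2.84327854e-01  1.38524490e+00  1.81452931e-04
  1.47240452e+00 -3.83652555e-01] [ 0.53218402 -0.11802274  0.45175915] 24.5667
```

View pics/w7.png

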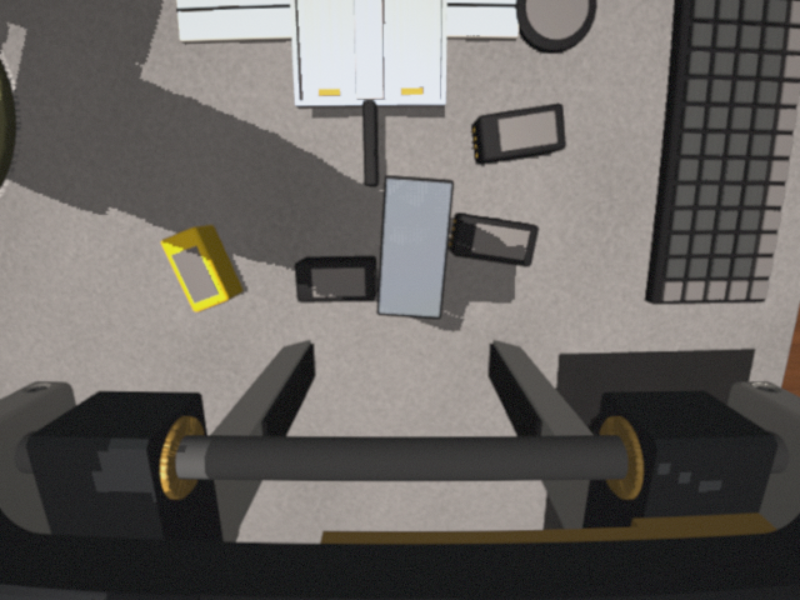

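The wrist view (×1.25) shows the tray on the stand (near edge (295,104)–(447,104)), and three black packs: P1 (337,280), P2 (496,240), P3 (523,131), with the phone (415,248) between P1 and P2; the yellow one (200,268) is not meant and stays.

```bash
cat >> h.py <<'E'
def packs(c,boxes,z=.046,show=True):
    """label rect of each pack (boxes in 800x600 px) -> world centre, yaw, size at top height"""
    out=[]
    g=cv2.cvtColor(c['pixels'],cv2.COLOR_RGB2GRAY)
    for x0,y0,x1,y1 in (np.array(boxes)/1.25).astype(int):
        m=(g[y0:y1,x0:x1]<48).astype(np.uint8); m=cv2.morphologyEx(m,cv2.MORPH_CLOSE,np.ones((3,3)))
        cs,_=cv2.findContours(m,cv2.RETR_EXTERNAL,cv2.CHAIN_APPROX_NONE); k=max(cs,key=cv2.contourArea)+[x0,y0]
        b=cv2.approxPolyDP(cv2.convexHull(k),2.5,True).reshape(-1,2); r=cv2.minAreaRect(k)
        if show: print('hull*1.25',(b*1.25).round().tolist(),'rect',np.round(np.array(r[0])*1.25),np.round(np.array(r[1])*1.25),round(r[2],1))
        out.append(onz(c,cv2.boxPoints(r),z))
    return out
E
python3 - <<'E'
from h import *
c=load('w7.npy')
for q in packs(c,[(285,245,377,310),(455,205,547,272),(467,95,577,170)]): print(np.round(q[:,:2],3).tolist(),q.mean(0).round(3))
f=lambda L,z:np.round(onz(c,np.array(L)/1.25,z)[:,:2],4).tolist()
print('tray near edge',f([(295,104),(447,104)],.054),f([(295,104),(447,104)],.058),'tab',f([(371,103),(372,183)],.07))
print('labels',f([(341,280),(502,241),(530,131)],.046))
E
```

```text
hull*1.25 [[375.0, 256.0], [375.0, 298.0], [299.0, 298.0], [295.0, 264.0], [300.0, 260.0]] rect [335. 278.] [44. 80.] 88.8
hull*1.25 [[455.0, 215.0], [535.0, 226.0], [529.0, 262.0], [455.0, 255.0]] rect [493. 240.] [82. 42.] 8.7
hull*1.25 [[560.0, 105.0], [561.0, 148.0], [536.0, 155.0], [476.0, 161.0], [472.0, 125.0], [480.0, 118.0]] rect [519. 134.] [47. 92.] 81.4
[[0.426, -0.169], [0.505, -0.169], [0.504, -0.213], [0.423, -0.213]] [ 0.465 -0.191  0.046]
[[0.577, -0.17], [0.583, -0.13], [0.662, -0.143], [0.658, -0.184]] [ 0.62  -0.157  0.046]
[[0.595, -0.045], [0.678, -0.034], [0.687, -0.075], [0.603, -0.086]] [ 0.641 -0.06   0.046]
tray near edge [[0.4387, -0.0316], [0.5739, -0.0348]] [[0.4396, -0.0324], [0.5735, -0.0356]] tab [[0.5075, -0.0361], [0.5061, -0.1023]]
labels [[0.4703, -0.1934], [0.6287, -0.158], [0.6514, -0.0573]]
```

Emit:
{"method": "carry_out", "body": {
  "plan": [
    [[32,27.8,0,0,0,0,80],[32,27.8,0,0,0,0,80],[32,27.8,0,0,0,0,80],[32,27.8,0,0,0,0,80],[0,0,0,0,0,0.1178,80],[0,0,0,0,0,0.1178,80],[0,0,0,0,0,0.1178,80],[0,0,0,0,0,0.1178,80],[0,0,0,0,0,0.1178,80],[0,0,0,0,0,0.1178,80],[0,0,0,0,0,0.1178,80],[0,0,0,0,0,0.1178,80],[0,0,0,0,0,0.1178,80],[0,0,0,0,0,0.1178,80],[0,0,0,0,0,0.1178,80],[0,0,0,0,0,0.1178,80],[0,0,0,0,0,0,80],[0,0,0,0,0,0,80]]
  ]
}}

```text
time_s: 26.07
ee_pos: [0.6414, -0.06, 0.2733]
eef_rot: [-3.142, -0.0, 0.145]
force: [-0.4, 0.0, -0.3]
grip_width: 0.08
grip_force: 0.0
```

```bash
python3 - <<'E'
from h import *
c=shot('wrist'); save(c,'w8.npy'); w=load('w7.npy')
# find the light labels in this view where P1..P3 project
g=cv2.cvtColor(c['pixels'],cv2.COLOR_RGB2GRAY); gw=cv2.cvtColor(w['pixels'],cv2.COLOR_RGB2GRAY)
for n,P,yw in [('P3',(.643,-.059),.14),('P2',(.62,-.157),-.155),('P1',(.4645,-.192),0)]:
    R2=np.array([[np.cos(yw),-np.sin(yw)],[np.sin(yw),np.cos(yw)]])
    L=np.array(P)+R2@[.007,0]; res=[]
    for cam,gg in((w,gw),(c,g)):
        u=proj(cam,[[*L,.046]])[0]; x,y=u.round().astype(int); h=38
        if not(5<x<635 and 5<y<475): print(n,'out',u); break
        x0,y0=max(x-h,0),max(y-h,0); p=gg[y0:y+h,x0:x+h]
        d=cv2.convexHull(np.argwhere(0<1+0*p[:1,:1]).astype(np.int32)) if 0 else None
        m=(p>48).astype(np.uint8); k,lab,st,ce=cv2.connectedComponentsWithStats(m,connectivity=4)
        i=lab[y-y0,x-x0]; r=cv2.minAreaRect(np.argwhere(lab==i)[:,::-1].astype(np.float32)+[x0,y0]) if 0 else cv2.minAreaRect((np.argwhere(lab==i)[:,::-1]+[x0,y0]).astype(np.float32))
        res.append(r)
    if len(res)==2:
        print(n,'tri',np.round(tri(w,[res[0][0]],c,[res[1][0]]),4),[np.round(q[1],0).tolist() for q in res])
        b=onz(c,cv2.boxPoints(res[1]),.046)
        e=max([(np.linalg.norm(b[j]-b[j-1]),b[j]-b[j-1]) for j in range(4)],key=lambda t:t[0])[1]; a=np.arctan2(e[1],e[0]); a=(a+np.pi/2)%np.pi-np.pi/2
        print('  label centre',b.mean(0).round(4),'size',np.linalg.norm(b[0]-b[1]).round(4),np.linalg.norm(b[1]-b[2]).round(4),'yaw',a.round(3))
p,M,o=tool(); print(p,o['eef_rot'],o['qpos'],o['time_s'])
E
```

```text
P3 tri [[ 6.503e-01 -5.660e-02  4.360e-02  1.000e-04]] [[75.0, 75.0], [75.0, 75.0]]
  label centre [ 0.6496 -0.0568  0.046 ] size 0.0899 0.0931 yaw -1.426
P2 tri [[ 0.6241 -0.1583  0.0355  0.005 ]] [[57.0, 28.0], [75.0, 75.0]]
  label centre [ 0.6258 -0.1585  0.046 ] size 0.0924 0.098 yaw 0.227
P1 tri [[ 0.471  -0.1919  0.0441  0.    ]] [[75.0, 75.0], [75.0, 75.0]]
  label centre [ 0.4699 -0.192   0.046 ] size 0.1009 0.1194 yaw 0.238
[ 0.64143468 -0.06024669  0.27327651] [-3.14158413e+00 -2.35233076e-04  1.45641682e-01] [-1.50522636e-01  4.82769830e-01  1.11511972e+00  7.68388936e-05
  1.54348060e+00  1.27462992e+00] 26.1167
```

```bash
python3 - <<'E'
from h import *
c=load('w8.npy'); u=proj(c,[[.643,-.059,.046]])[0]; print(u)
x0,y0=int(u[0])-130,int(u[1])-70; im=c['pixels'][y0:y0+150,x0:x0+200,::-1]; print(x0,y0)
cv2.imwrite('pics/w8.png',cv2.resize(im,None,fx=4,fy=4,interpolation=cv2.INTER_CUBIC))
E
```

```text
[318.47247435 217.92443728]
188 147
```

View pics/w8.png

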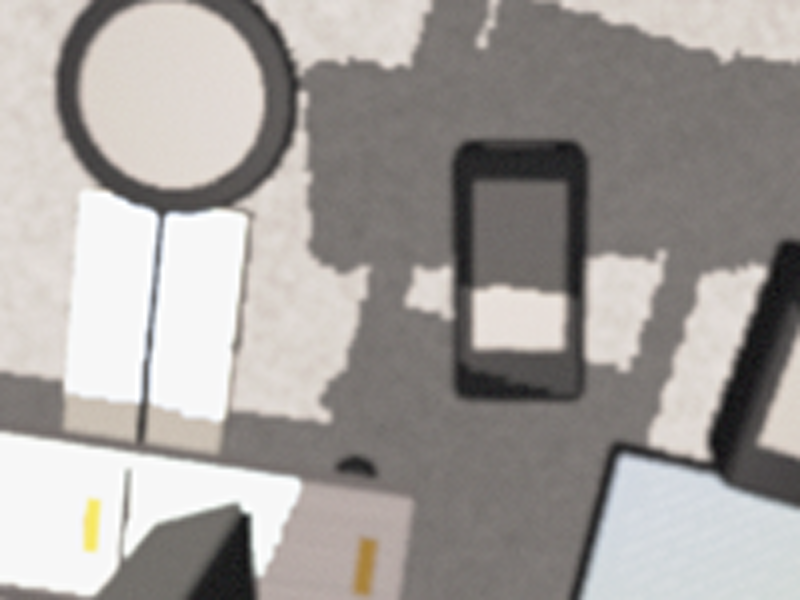

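The crop (×4, offset (188,147)) shows P3 aligned with the tool, its top face spanning (457,145)–(583,397), centre (520,271) → px (318,214.7).

```bash
python3 - <<'E'
from h import *
c=load('w8.npy'); w=load('w7.npy')
print(onz(c,[(318,214.75)],.046), tri(w,np.array([(521.5,133)])/1.25,c,[(318,214.75)]))
b=onz(c,np.array([(520,145),(520,397)])/4+[188,147],.046); print(b, delta((*b.mean(0)[:2],.018)))
s=load('sc6.npy') # heights of the other tops by label centre, scene (x4 crop) and w7
S=np.array([(103,192),(105,357),(243,395)])/4+[190,200]
print(tri(s,S,w,np.array([(341,280),(502,241),(530,131)])/1.25).round(3))
E
```

```text
[[ 0.64683379 -0.05786133  0.046     ]] [[ 6.45616551e-01 -5.79287794e-02  3.85441535e-02  6.79848875e-05]]
[[ 0.68479632 -0.05241956  0.046     ]
 [ 0.60714354 -0.06354727  0.046     ]] (array([  4.8,  -1.6, 255.3]), np.float64(0.14564168228356755), None)
[[ 0.47  -0.191  0.046  0.004]
 [ 0.628 -0.155  0.048  0.005]
 [ 0.651 -0.056  0.046  0.004]]
```

Emit:
{"method": "carry_out", "body": {
  "plan": [
    [[4.5,-1.5,34,0,0,0,80],[0,0,38,0,0,0,80],[0,0,38,0,0,0,80],[0,0,38,0,0,0,80],[0,0,38,0,0,0,80],[0,0,30,0,0,0,80],[0,0,20,0,0,0,80],[0,0,12,0,0,0,80],[0,0,6,0,0,0,80],[0,0,0,0,0,0,80],[0,0,0,0,0,0,36],[0,0,0,0,0,0,36],[0,0,0,0,0,0,36],[0,0,0,0,0,0,36],[0,0,0,0,0,0,36],[0,0,0,0,0,0,36]]
  ],
  "squeeze": 30
}}

```text
time_s: 27.45
ee_pos: [0.6458, -0.0589, 0.0195]
eef_rot: [-3.142, -0.0, 0.14]
force: [-0.2, 0.8, -0.3]
grip_width: 0.0435
grip_force: 0.5
```

Emit:
{"method": "carry_out", "body": {
  "plan": [
    [[0,0,0,0,0,0,36],[0,0,0,0,0,0,36],[0,0,-15,0,0,0,36],[0,0,-25,0,0,0,36],[0,0,-35,0,0,0,36],[0,0,-35,0,0,0,36],[0,0,-20,0,0,-0.07,36],[0,0,0,0,0,-0.122,36],[0,0,0,0,0,-0.122,36],[0,0,0,0,0,-0.122,36],[0,0,0,0,0,-0.122,36],[0,0,0,0,0,-0.122,36],[0,0,0,0,0,-0.122,36],[0,0,0,0,0,-0.122,36],[0,0,0,0,0,-0.122,36],[0,0,0,0,0,-0.122,36],[0,0,0,0,0,-0.122,36],[0,0,0,0,0,-0.122,36],[0,0,0,0,0,0,36],[0,0,0,0,0,0,36]]
  ]
}}

```text
time_s: 29.12
ee_pos: [0.6456, -0.0591, 0.1488]
eef_rot: [-3.141, 0.0, 1.548]
force: [-0.1, 0.0, -1.0]
grip_width: 0.0417
grip_force: 30.0
```

Emit:
{"method": "carry_out", "body": {
  "plan": [
    [[33.4,-20.8,0,0,0,0,36],[33.4,-20.8,0,0,0,0,36],[33.4,-20.8,0,0,0,0,36],[33.4,-20.8,0,0,0,0,36],[33.4,-20.8,0,0,0,0,36],[0,0,0,0,0,0,36],[0,0,0,0,0,0,36]]
  ]
}}

```text
time_s: 29.7
ee_pos: [0.5442, 0.1113, 0.1495]
eef_rot: [3.141, 0.0, 1.551]
force: [0.5, -0.4, -2.5]
grip_width: 0.0418
grip_force: 30.0
```

```bash
python3 - <<'E'
from h import *
c=shot('wrist'); save(c,'w9.npy'); save(shot('scene'),'sc9.npy'); save(shot('side'),'sd9.npy')
cv2.imwrite('pics/w9.png',cv2.resize(c['pixels'][:,:,::-1],(800,600)))
p,M,o=tool(); print(p,o['eef_rot'],o['force'],o['grip_width'],o['time_s'])
E
```

```text
[0.54525163 0.10911818 0.14908797] [3.14146918e+00 1.23771453e-04 1.54950855e+00] [-0.12704704 -0.65973151 -2.05417365] 0.04180713184550254 29.85
```

View pics/w9.png

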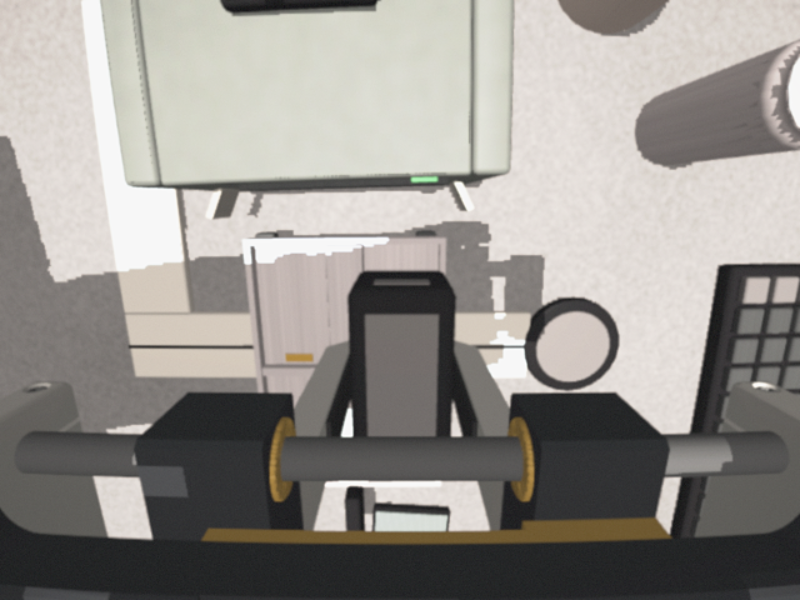

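The wrist view shows P3 held (400,355), tray far edge (244,238)–(446,237), dividing wall (260,366), mouth edge (128,185)–(511,176).

```bash
python3 - <<'E'
from h import *
c=load('w9.npy')
f=lambda L,z:np.round(onz(c,np.array(L)/1.25,z)[:,:2],4).tolist()
print('tray far edge',f([(244,238),(446,237)],.054),'left edge',f([(244,238),(257,390)],.054),'wall',f([(290,366)],.056),'spine',f([(326,300),(366,300)],.058))
print('mouth',f([(128,185),(511,176)],.135),'guides',f([(212,216),(468,208)],.05))
print('duct',f([(130,346),(250,346),(520,346)],.01))
# held pack far end top, top at TCP+ (46-19) 
z=tool()[0][2]+.027; print('pack far top edge',f([(362,274),(441,274)],z), 'z',z, 'label', f([(365,314),(438,314)],z), tool()[0])
E
```

```text
tray far edge [[0.4422, 0.1581], [0.5751, 0.1557]] left edge [[0.4422, 0.1581], [0.4392, 0.0492]] wall [[0.4656, 0.0683]] spine [[0.4946, 0.1159], [0.5214, 0.1154]]
mouth [[0.4211, 0.1902], [0.5957, 0.1895]] guides [[0.4206, 0.1729], [0.5898, 0.174]]
duct [[0.319, 0.0689], [0.4206, 0.0674], [0.6404, 0.063]]
pack far top edge [[0.5312, 0.1534], [0.5605, 0.1528]] z 0.17608796768579765 label [[0.5317, 0.138], [0.5594, 0.1374]] [0.54525163 0.10911818 0.14908797]
```

Emit:
{"method": "carry_out", "body": {
  "plan": [
    [[0,0.5,20,0,0,0,36],[0,0,25,0,0,0,36],[0,0,18,0,0,0,36],[0,0,10,0,0,0,36],[0,0,6,0,0,0,36],[0,0,3,0,0,0,36],[0,0,2,0,0,0,36],[0,0,0,0,0,0,36],[0,0,0,0,0,0,36]]
  ]
}}

```text
time_s: 30.6
ee_pos: [0.5457, 0.1098, 0.0659]
eef_rot: [3.14, -0.0, 1.552]
force: [0.3, 0.3, -2.5]
grip_width: 0.0419
grip_force: 30.0
```

Emit:
{"method": "carry_out", "body": {
  "plan": [
    [[0,0,2,0,0,0,36],[0,0,0,0,0,0,36],[0,0,0,0,0,0,48],[0,0,0,0,0,0,56],[0,0,0,0,0,0,56],[0,0,-10,0,0,0,56],[0,0,-25,0,0,0,56],[0,0,-35,0,0,0,56],[0,0,-35,0,0,0,56],[0,0,-35,0,0,0,56],[-38,11.8,-20,0,0,0,80],[-38,11.8,0,0,0,0,80],[-38,11.8,0,0,0,0,80],[-38,11.8,0,0,0,0,80],[-38,11.8,0,0,0,0,80],[-38,11.8,0,0,0,0,80],[-38,11.8,0,0,0,0,80],[0,0,0,0,0,0.1,80]]
  ]
}}

```text
time_s: 32.1
ee_pos: [0.6225, -0.1613, 0.222]
eef_rot: [3.142, 0.001, 1.451]
force: [0.3, -0.4, -0.1]
grip_width: 0.0798
grip_force: 0.0
```

Emit:
{"method": "carry_out", "body": {
  "plan": [
    [[0,0,0,0,0,0.1148,80],[0,0,0,0,0,0.1148,80],[0,0,0,0,0,0.1148,80],[0,0,0,0,0,0.1148,80],[0,0,0,0,0,0.1148,80],[0,0,0,0,0,0.1148,80],[0,0,0,0,0,0.1148,80],[0,0,0,0,0,0.1148,80],[0,0,0,0,0,0.1148,80],[0,0,0,0,0,0.1148,80],[0,0,0,0,0,0.1148,80],[0,0,0,0,0,0.1148,80],[0,0,0,0,0,0.1148,80],[0,0,0,0,0,0.1148,80],[0,0,0,0,0,0,80],[0,0,0,0,0,0,80]]
  ]
}}

```text
time_s: 33.43
ee_pos: [0.6223, -0.1552, 0.2225]
eef_rot: [3.141, -0.001, -0.151]
force: [-0.2, 0.3, 0.8]
grip_width: 0.0802
grip_force: 0.0
```

```bash
cat >> h.py <<'E'
def dark(c,P,yaw,z=.046,thr=45,half=70):
    """dark blob at the expected pack: minAreaRect -> world centre, sizes, yaw"""
    u=proj(c,[[*P,z]])[0].round().astype(int); g=cv2.cvtColor(c['pixels'],cv2.COLOR_RGB2GRAY)
    x0,y0=max(u[0]-half,0),max(u[1]-half,0); m=(g[y0:u[1]+half,x0:u[0]+half]<thr).astype(np.uint8)
    cs,_=cv2.findContours(m,cv2.RETR_EXTERNAL,cv2.CHAIN_APPROX_NONE)
    for k in sorted(cs,key=cv2.contourArea)[::-1][:4]:
        r=cv2.minAreaRect(k+[x0,y0]); 
        if cv2.contourArea(k)<300: continue
        b=onz(c,cv2.boxPoints(r),z); L=[b[1]-b[0],b[2]-b[1]]; n=[np.linalg.norm(v) for v in L]; e=L[int(np.argmax(n))]
        a=(np.arctan2(e[1],e[0])+np.pi/2)%np.pi-np.pi/2
        print('px',np.round(r[0]),'centre',b.mean(0)[:2].round(4),'size',np.round(n,3),'yaw',a.round(3))
E
python3 - <<'E'
from h import *
c=shot('wrist'); save(c,'w10.npy'); save(shot('scene'),'sc10.npy')
for t in (35,50,65): dark(c,(.6235,-.157),-.155,thr=t); print()
print(c['pixels'].mean(), proj(c,[[.6235,-.157,.046]])); p,M,o=tool(); print(p,o['eef_rot'],o['time_s'])
E
```

```text
px [321. 208.] centre [ 0.6428 -0.1606] size [0.038 0.044] yaw -0.139

px [322. 213.] centre [ 0.6377 -0.1604] size [0.039 0.054] yaw -0.139

129.00980251736112 [[320.41236585 226.7377304 ]]
[ 0.62226688 -0.15514195  0.22222775] [ 3.14154456e+00 -3.16414175e-04 -1.51162429e-01] 33.5333
```

Emit:
{"method": "carry_out", "body": {
  "plan": [
    [[3,2.4,25,0,0,-0.011,80],[0,0,38,0,0,0,80],[0,0,38,0,0,0,80],[0,0,38,0,0,0,80],[0,0,30,0,0,0,80],[0,0,18,0,0,0,80],[0,0,10,0,0,0,80],[0,0,5.5,0,0,0,80],[0,0,0,0,0,0,80],[0,0,0,0,0,0,36],[0,0,0,0,0,0,36],[0,0,0,0,0,0,36],[0,0,0,0,0,0,36],[0,0,0,0,0,0,36],[0,0,0,0,0,0,36],[0,0,0,0,0,0,36],[0,0,0,0,0,0,36],[0,0,0,0,0,0,36]]
  ]
}}

```text
time_s: 35.03
ee_pos: [0.625, -0.1579, 0.0196]
eef_rot: [-3.142, -0.0, -0.144]
force: [-1.5, 0.9, 3.9]
grip_width: 0.0421
grip_force: 30.0
```

Emit:
{"method": "carry_out", "body": {
  "plan": [
    [[0,0,-15,0,0,0,36],[0,0,-25,0,0,0,36],[0,0,-35,0,0,0,36],[0,0,-35,0,0,0,36],[0,0,-20,0,0,-0.07,36],[0,0,0,0,0,-0.116,36],[0,0,0,0,0,-0.116,36],[0,0,0,0,0,-0.116,36],[0,0,0,0,0,-0.116,36],[0,0,0,0,0,-0.116,36],[0,0,0,0,0,-0.116,36],[0,0,0,0,0,-0.116,36],[0,0,0,0,0,-0.116,36],[0,0,0,0,0,-0.116,36],[0,0,0,0,0,-0.116,36],[0,0,0,0,0,-0.116,36],[0,0,0,0,0,-0.116,36],[0,0,0,0,0,-0.116,36],[0,0,0,0,0,-0.118,36],[0,0,0,0,0,0,36]]
  ]
}}

```text
time_s: 36.7
ee_pos: [0.6247, -0.158, 0.1489]
eef_rot: [-3.141, -0.0, 1.558]
force: [-0.5, 0.5, -1.5]
grip_width: 0.0418
grip_force: 30.0
```

Emit:
{"method": "carry_out", "body": {
  "plan": [
    [[33.3,-19.9,0,0,0,0,36],[33.3,-19.9,0,0,0,0,36],[33.3,-19.9,0,0,0,0,36],[33.3,-19.9,0,0,0,0,36],[33.3,-19.9,0,0,0,0,36],[33.3,-19.9,0,0,0,0,36],[33.3,-19.9,0,0,0,0,36],[33.3,-19.9,0,0,0,0,36],[0,0,0,0,0,0,36],[0,0,0,0,0,0,36],[0,0,0,0,0,0,36]]
  ]
}}

```text
time_s: 37.62
ee_pos: [0.4709, 0.1111, 0.1494]
eef_rot: [3.141, 0.0, 1.55]
force: [-0.0, 0.0, -0.9]
grip_width: 0.042
grip_force: 30.0
```

```bash
cat >> h.py <<'E'
def far(c):
    """row (800x600 px) of the held pack's far top edge, at columns 370..430: first dark pixel going down to the gripper"""
    g=cv2.cvtColor(c['pixels'],cv2.COLOR_RGB2GRAY); r=[]
    for x in range(300,342,6):
        col=g[170:250,x]; i=np.argmax(col<45); r.append((170+i)*1.25 if col[i]<45 else -1)
    return r
E
python3 - <<'E'
from h import *
c=shot('wrist'); save(c,'w11.npy'); print(far(load('w9.npy')),far(c))
p,M,o=tool(); print(p,o['eef_rot'],o['force'],o['grip_width'],o['time_s'])
E
```

```text
[np.float64(272.5), np.float64(272.5), np.float64(272.5), np.float64(272.5), np.float64(272.5), np.float64(272.5), np.float64(272.5)] [np.float64(276.25), np.float64(276.25), np.float64(276.25), np.float64(275.0), np.float64(275.0), np.float64(276.25), np.float64(276.25)]
[0.47112111 0.11065563 0.14932585] [3.14141055e+00 1.40423611e-04 1.54952467e+00] [ 0.38604839  0.40279529 -1.29136667] 0.0420125819543745 37.6667
```

Emit:
{"method": "carry_out", "body": {
  "plan": [
    [[1.5,0,20,0,0,0,36],[0,0,25,0,0,0,36],[0,0,18,0,0,0,36],[0,0,10,0,0,0,36],[0,0,6,0,0,0,36],[0,0,3,0,0,0,36],[0,0,2,0,0,0,36],[0,0,0,0,0,0,36],[0,0,0,0,0,0,36]]
  ]
}}

```text
time_s: 38.42
ee_pos: [0.4711, 0.1128, 0.066]
eef_rot: [3.141, -0.0, 1.552]
force: [0.4, 0.0, -2.0]
grip_width: 0.0417
grip_force: 30.0
```

Emit:
{"method": "carry_out", "body": {
  "plan": [
    [[0,0,2,0,0,0,36],[0,0,0,0,0,0,36],[0,0,0,0,0,0,48],[0,0,0,0,0,0,56],[0,0,0,0,0,0,56],[0,0,-10,0,0,0,56],[0,0,-25,0,0,0,56],[0,0,-35,0,0,0,56],[0,0,-35,0,0,0,56],[0,0,-35,0,0,0,56],[-38,0,-20,0,0,0,80],[-38,0,0,0,0,0,80],[-38,0,0,0,0,0,80],[-38,0,0,0,0,0,80],[-38,0,0,0,0,0,80],[-38,0,0,0,0,0,80],[-38,0,0,0,0,0,80],[-38,0,0,0,0,0,80],[0,0,0,0,0,0.1,80]]
  ]
}}

```text
time_s: 40.0
ee_pos: [0.4643, -0.195, 0.2234]
eef_rot: [3.141, 0.001, 1.452]
force: [-0.2, 1.0, -0.8]
grip_width: 0.0801
grip_force: 0.0
```

Emit:
{"method": "carry_out", "body": {
  "plan": [
    [[0,0,0,0,0,0.121,80],[0,0,0,0,0,0.121,80],[0,0,0,0,0,0.121,80],[0,0,0,0,0,0.121,80],[0,0,0,0,0,0.121,80],[0,0,0,0,0,0.121,80],[0,0,0,0,0,0.121,80],[0,0,0,0,0,0.121,80],[0,0,0,0,0,0.121,80],[0,0,0,0,0,0.121,80],[0,0,0,0,0,0.121,80],[0,0,0,0,0,0.121,80],[0,0,0,0,0,0,80],[0,0,0,0,0,0,80]]
  ]
}}

```text
time_s: 41.17
ee_pos: [0.465, -0.19, 0.2234]
eef_rot: [3.141, -0.001, 0.004]
force: [0.7, 0.8, -0.2]
grip_width: 0.0798
grip_force: 0.0
```

```bash
python3 - <<'E'
from h import *
c=shot('wrist'); save(c,'w12.npy'); save(shot('scene'),'sc12.npy')
for t in (35,45,55): dark(c,(.465,-.192),0,thr=t); print()
print(proj(c,[[.465,-.192,.046]])); p,M,o=tool(); print(p,o['eef_rot'],o['time_s'])
E
```

```text
px [324. 211.] centre [ 0.4829 -0.1956] size [0.038 0.048] yaw 0.018

px [324. 225.] centre [ 0.4668 -0.1957] size [0.038 0.082] yaw 0.018

px [324. 224.] centre [ 0.4674 -0.1957] size [0.083 0.04 ] yaw -0.008

[[320.64127911 227.62640391]]
[ 0.46501456 -0.18994353  0.22310896] [ 3.14146687e+00 -2.76679858e-04  4.13552931e-03] 41.2667
```

Emit:
{"method": "carry_out", "body": {
  "plan": [
    [[1,5,25,0,0,0,80],[0,0,38,0,0,0,80],[0,0,38,0,0,0,80],[0,0,38,0,0,0,80],[0,0,30,0,0,0,80],[0,0,18,0,0,0,80],[0,0,10,0,0,0,80],[0,0,6.5,0,0,0,80],[0,0,0,0,0,0,80],[0,0,0,0,0,0,36],[0,0,0,0,0,0,36],[0,0,0,0,0,0,36],[0,0,0,0,0,0,36],[0,0,0,0,0,0,36],[0,0,0,0,0,0,36],[0,0,0,0,0,0,36],[0,0,0,0,0,0,36],[0,0,0,0,0,0,36]]
  ]
}}

```text
time_s: 42.77
ee_pos: [0.4661, -0.195, 0.0195]
eef_rot: [3.142, -0.0, 0.0]
force: [-1.1, 2.3, 5.7]
grip_width: 0.0419
grip_force: 30.0
```

Emit:
{"method": "carry_out", "body": {
  "plan": [
    [[0,0,-15,0,0,0,36],[0,0,-25,0,0,0,36],[0,0,-35,0,0,0,36],[0,0,-35,0,0,0,36],[0,0,-20,0,0,-0.07,36],[0,0,0,0,0,-0.114,36],[0,0,0,0,0,-0.114,36],[0,0,0,0,0,-0.114,36],[0,0,0,0,0,-0.114,36],[0,0,0,0,0,-0.114,36],[0,0,0,0,0,-0.114,36],[0,0,0,0,0,-0.114,36],[0,0,0,0,0,-0.114,36],[0,0,0,0,0,-0.114,36],[0,0,0,0,0,-0.114,36],[0,0,0,0,0,-0.114,36],[0,0,0,0,0,-0.114,36],[0,0,0,0,0,-0.114,36],[0,0,0,0,0,0,36]]
  ]
}}

```text
time_s: 44.35
ee_pos: [0.4658, -0.195, 0.1489]
eef_rot: [-3.141, -0.0, 1.558]
force: [0.2, 0.1, -2.5]
grip_width: 0.0418
grip_force: 30.0
```

Emit:
{"method": "carry_out", "body": {
  "plan": [
    [[15,-1,0,0,0,0,36],[33,0,0,0,0,0,36],[33,0,0,0,0,0,36],[33,0,0,0,0,0,36],[33,0,0,0,0,0,36],[33,0,0,0,0,0,36],[33,0,0,0,0,0,36],[0,0,0,0,0,0,36],[0,0,0,0,0,0,36],[0,0,0,0,0,0,36]]
  ]
}}

```text
time_s: 45.18
ee_pos: [0.469, 0.0176, 0.1491]
eef_rot: [-3.141, 0.0, 1.55]
force: [0.3, -0.4, -1.8]
grip_width: 0.0417
grip_force: 30.0
```

```bash
python3 - <<'E'
from h import *
c=shot('wrist'); save(c,'w13.npy'); print(far(c))
cv2.imwrite('pics/w13.png',cv2.resize(c['pixels'][:,:,::-1],(800,600)))
p,M,o=tool(); print(p,o['eef_rot'],o['force'],o['grip_width'],o['time_s'])
E
```

```text
[np.float64(230.0), np.float64(230.0), np.float64(230.0), np.float64(230.0), np.float64(230.0), np.float64(227.5), np.float64(227.5)]
[0.4689815  0.01721243 0.14909872] [-3.14130661e+00  1.75867026e-04  1.54966667e+00] [ 0.30966681 -1.67656764 -2.35209124] 0.04153228720381013 45.2333
```

View pics/w13.png

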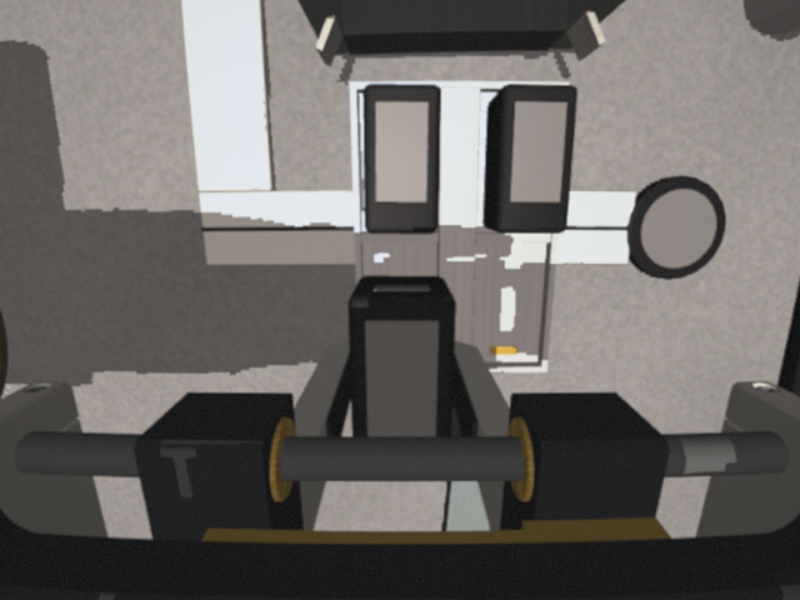

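Both placed packs sit in their bays ((403,158), (538,158)); the held P1 (400,355) lies over the near-left bay, its far edge ≈278, so about 2–3 mm short.

Emit:
{"method": "carry_out", "body": {
  "plan": [
    [[2.5,0,20,0,0,0,36],[0,0,25,0,0,0,36],[0,0,18,0,0,0,36],[0,0,10,0,0,0,36],[0,0,6,0,0,0,36],[0,0,3,0,0,0,36],[0,0,2,0,0,0,36],[0,0,0,0,0,0,36],[0,0,0,0,0,0,36]]
  ]
}}

```text
time_s: 45.98
ee_pos: [0.4695, 0.0204, 0.0659]
eef_rot: [3.14, 0.0, 1.552]
force: [-0.2, 0.4, -1.1]
grip_width: 0.0413
grip_force: 30.0
```

Emit:
{"method": "carry_out", "body": {
  "plan": [
    [[0,0,2,0,0,0,36],[0,0,0,0,0,0,36],[0,0,0,0,0,0,48],[0,0,0,0,0,0,56],[0,0,0,0,0,0,56],[0,0,-10,0,0,0,56],[0,0,-25,0,0,0,56],[0,0,-35,0,0,0,56],[0,0,-35,0,0,0,56],[0,0,-35,0,0,0,56],[-30.4,12.2,0,0,0,0,56],[-30.4,12.2,0,0,0,0,56],[-30.4,12.2,0,0,0,0,56],[0,0,0,0,0,0,56],[0,0,0,0,0,0,56]]
  ]
}}

```text
time_s: 47.23
ee_pos: [0.504, -0.0724, 0.2037]
eef_rot: [3.142, -0.0, 1.55]
force: [-0.0, -0.5, -0.1]
grip_width: 0.056
grip_force: 0.0
```

```bash
python3 - <<'E'
from h import *
c=shot('wrist'); save(c,'w14.npy'); save(shot('scene'),'sc14.npy')
p,M,o=tool(); print(p,o['eef_rot'],o['force'],o['time_s'])
g=cv2.cvtColor(c['pixels'],cv2.COLOR_RGB2GRAY)
u=proj(c,[[.5045,-.04,.07],[.5045,-.1,.07],[.45,.0205,.09],[.507,.0645,.058],[.4355,.08,.054],[.578,.08,.054]]); print(u.round())
for y in (int(u[0,1])+4,int((u[0,1]+u[1,1])/2)):
    row=g[y]; i=np.where(row[270:370]<45)[0]+270; print(y,i, onz(c,[(i.min(),y),(i.max(),y)],.07).round(4) if len(i) else '')
b=(g<45).astype(np.uint8)[:270]; n,l,st,ce=cv2.connectedComponentsWithStats(b)
for s,q in zip(st,ce):
    if 300<s[4]<20000: print('blob',s,onz(c,[q],.088).round(3))
w=(g>150).astype(np.uint8)
E
```

```text
[ 0.50370569 -0.07085338  0.20360916] [ 3.14153517e+00 -1.72884137e-04  1.55213385e+00] [-0.33256577  0.85949323 -0.99440168] 47.3333
[[320. 200.]
 [322. 261.]
 [254. 132.]
 [320.  83.]
 [242.  68.]
 [398.  65.]]
203 [325 326] [[ 0.509  -0.0432  0.07  ]
 [ 0.5099 -0.0432  0.07  ]]
230 [316 317 318 319 320 321 322 323 324 325 326] [[ 0.4999 -0.0689  0.07  ]
 [ 0.5094 -0.0691  0.07  ]]
blob [252   0  51  83 900] [[0.48  0.077 0.088]]
blob [ 341    0   53   82 1034] [[0.542 0.08  0.088]]
blob [ 565   31   75  239 6775] [[ 0.755 -0.002  0.088]]
blob [454  56  68  77 932] [[0.65  0.049 0.088]]
blob [ 256   93   48   93 1103] [[ 0.473 -0.007  0.088]]
blob [316 192  73  72 867] [[ 0.511 -0.07   0.088]]
```

Emit:
{"method": "carry_out", "body": {
  "plan": [
    [[0,0.5,30,0,0,0,40],[0,0,38,0,0,0,40],[0,0,38,0,0,0,40],[0,0,25,0,0,0,40],[0,0,15,0,0,0,40],[0,0,12,0,0,0,40],[0,0,0,0,0,0,40],[0,0,0,0,0,0,8],[0,0,0,0,0,0,8],[0,0,0,0,0,0,8],[0,0,0,0,0,0,8],[0,0,0,0,0,0,8],[0,0,0,0,0,0,8]]
  ],
  "squeeze": 20
}}

```text
time_s: 48.42
ee_pos: [0.5047, -0.0714, 0.0458]
eef_rot: [3.141, 0.0, 1.552]
force: [-1.7, 0.3, 5.0]
grip_width: 0.0122
grip_force: 20.0
```

Emit:
{"method": "carry_out", "body": {
  "plan": [
    [[5,0,0,0,0,0,8],[8,0,0,0,0,0,8],[10,0,0,0,0,0,8],[10,0,0,0,0,0,8],[7,0,0,0,0,0,8],[0,0,0,0,0,0,8]]
  ]
}}

```text
time_s: 48.92
ee_pos: [0.5058, -0.0307, 0.0459]
eef_rot: [3.14, 0.0, 1.553]
force: [0.9, 3.1, 5.0]
grip_width: 0.0118
grip_force: 20.0
```

Emit:
{"method": "carry_out", "body": {
  "plan": [
    [[10,0,-0.3,0,0,0,8],[12,0,0,0,0,0,8],[12,0,0,0,0,0,8],[10,0,0,0,0,0,8],[6,0,0,0,0,0,8],[0,0,0,0,0,0,8],[0,0,0,0,0,0,8]]
  ]
}}

```text
time_s: 49.5
ee_pos: [0.5065, 0.0193, 0.046]
eef_rot: [3.141, -0.001, 1.552]
force: [0.3, 6.9, 5.5]
grip_width: 0.0119
grip_force: 20.0
```

Emit:
{"method": "carry_out", "body": {
  "plan": [
    [[10,0,0,0,0,0,8],[12,0,0,0,0,0,8],[12,0,0,0,0,0,8],[10,0,0,0,0,0,8],[6,0,0,0,0,0,8],[0,0,0,0,0,0,8],[0,0,0,0,0,0,8]]
  ]
}}

```text
time_s: 50.08
ee_pos: [0.5074, 0.0689, 0.046]
eef_rot: [3.141, -0.001, 1.552]
force: [-1.0, 4.4, 6.2]
grip_width: 0.0118
grip_force: 20.0
```

Emit:
{"method": "carry_out", "body": {
  "plan": [
    [[10,0,0,0,0,0,8],[12,0,0,0,0,0,8],[12,0,0,0,0,0,8],[10,0,0,0,0,0,8],[6,0,0,0,0,0,8],[4,0,0,0,0,0,8],[0,0,0,0,0,0,8],[0,0,0,0,0,0,8]]
  ]
}}

```text
time_s: 50.75
ee_pos: [0.5083, 0.1226, 0.0459]
eef_rot: [3.141, -0.0, 1.552]
force: [-1.4, 0.5, 5.7]
grip_width: 0.0121
grip_force: 20.0
```

Emit:
{"method": "carry_out", "body": {
  "plan": [
    [[2.5,0,0,0,0,0,8],[2.5,0,0,0,0,0,8],[2,0,0,0,0,0,8],[0,0,0,0,0,0,8]]
  ]
}}

```text
time_s: 51.08
ee_pos: [0.5084, 0.1289, 0.0459]
eef_rot: [3.141, 0.001, 1.552]
force: [-1.6, -4.6, 6.7]
grip_width: 0.0117
grip_force: 20.0
```

Emit:
{"method": "carry_out", "body": {
  "plan": [
    [[2,0,0,0,0,0,8],[1.5,0,0,0,0,0,8],[0,0,0,0,0,0,8],[0,0,0,0,0,0,8]]
  ]
}}

```text
time_s: 51.42
ee_pos: [0.5085, 0.1322, 0.0459]
eef_rot: [3.141, 0.001, 1.552]
force: [-1.9, -6.3, 6.6]
grip_width: 0.012
grip_force: 20.0
```

Emit:
{"method": "carry_out", "body": {
  "plan": [
    [[1.5,0,0,0,0,0,8],[1.5,0,0,0,0,0,8],[0,0,0,0,0,0,8],[0,0,0,0,0,0,8]]
  ]
}}

```text
time_s: 51.75
ee_pos: [0.5085, 0.1352, 0.0459]
eef_rot: [3.141, 0.001, 1.552]
force: [-1.3, -5.9, 6.7]
grip_width: 0.0118
grip_force: 20.0
```

Emit:
{"method": "carry_out", "body": {
  "plan": [
    [[1.5,0,0,0,0,0,8],[1,0,0,0,0,0,8],[0,0,0,0,0,0,8],[0,0,0,0,0,0,8]]
  ]
}}

```text
time_s: 52.08
ee_pos: [0.5087, 0.1368, 0.0459]
eef_rot: [3.141, 0.002, 1.552]
force: [-1.5, -14.3, 7.7]
grip_width: 0.0118
grip_force: 20.0
```

Emit:
{"method": "carry_out", "body": {
  "plan": [
    [[0,0,0,0,0,0,20],[0,0,0,0,0,0,40],[0,0,0,0,0,0,40],[0,0,-15,0,0,0,40],[0,0,-30,0,0,0,40],[0,0,-38,0,0,0,40],[0,0,-38,0,0,0,40],[0,0,-38,0,0,0,40],[-35,0,-38,0,0,0,60],[-35,0,-38,0,0,0,60],[-35,0,0,0,0,0,60],[0,0,0,0,0,0,60],[0,0,0,0,0,0,60]]
  ]
}}

```text
time_s: 53.17
ee_pos: [0.5066, 0.0462, 0.2659]
eef_rot: [3.141, -0.0, 1.55]
force: [-0.0, 0.6, -0.4]
grip_width: 0.0602
grip_force: 0.0
```

```bash
python3 - <<'E'
from h import *
c=shot('wrist'); save(c,'w15.npy'); p,M,o=tool(); print(p,o['eef_rot'],o['force'],o['time_s'])
s=shot('scene'); save(s,'sc15.npy')
a=cv2.resize(c['pixels'][0:300,120:520,::-1],(800,600)); cv2.imwrite('pics/w15.png',a)
E
```

```text
[0.50652461 0.04710941 0.26547414] [-3.14098848e+00 -3.22273359e-04  1.55105017e+00] [ 0.27923385  0.48417278 -0.39589997] 53.2167
```

View pics/w15.png

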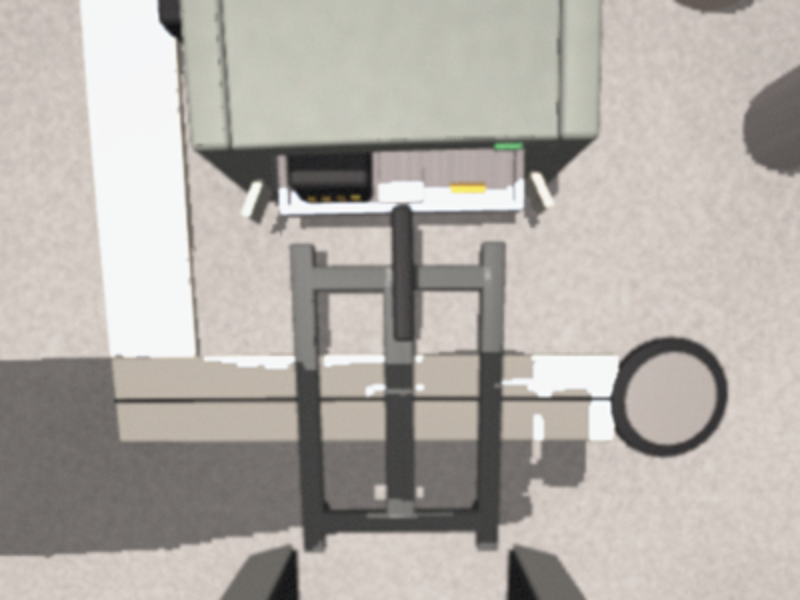

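The last view (×2, offset x 120) shows the tray in the charger with its near edge (280–523, 213), level with the guide tips (248,215)/(548,207), the tab over the stand, and the stand still square on the duct.

```bash
python3 - <<'E'
from h import *
c=load('w15.npy')
f=lambda L,z:np.round(onz(c,np.array(L)/2+[120,0],z)[:,:2],4).tolist()
print('tray edge',f([(281,213),(523,209)],.052),'tab end',f([(402,340)],.068),'stand',f([(303,245),(493,243),(487,549),(315,549)],.04),'mouth',f([(195,148),(598,138)],.135))
print(delta((.505,.2925,.27)))
E
```

```text
tray edge [[0.4427, 0.1747], [0.5772, 0.1739]] tab end [[0.5085, 0.1041]] stand [[0.4524, 0.1586], [0.5622, 0.1573], [0.5601, -0.0291], [0.4497, -0.0267]] mouth [[0.4209, 0.1899], [0.5949, 0.1901]]
(array([244.7,  -6.1,  -4.6]), np.float64(1.5521956779712032), None)
```

Emit:
{"method": "carry_out", "body": {
  "plan": [
    [[35,-0.9,0,0,0,0,60],[35,-0.9,0,0,0,0,60],[35,-0.9,0,0,0,0,60],[35,-0.9,0,0,0,0,60],[35,-0.9,0,0,0,0,60],[35,-0.9,0,0,0,0,60],[34.7,-0.7,0,0,0,0,60],[0,0,0,0,0,0.1044,60],[0,0,0,0,0,0.1044,60],[0,0,0,0,0,0.1044,60],[0,0,0,0,0,0.1044,60],[0,0,0,0,0,0.1044,60],[0,0,0,0,0,0,60],[0,0,0,0,0,0,60],[0,0,0,0,0,0,60]]
  ]
}}

```text
time_s: 54.52
ee_pos: [0.5048, 0.2925, 0.2654]
eef_rot: [-3.141, 0.001, 1.034]
force: [-0.9, 0.4, 0.7]
grip_width: 0.0602
grip_force: 0.0
```

Emit:
{"method": "carry_out", "body": {
  "plan": [
    [[0,0,30,0,0,0,60],[0,0,35,0,0,0,60],[0,0,20,0,0,0,60],[0,0,15,0,0,0,60],[0,0,11,0,0,0,60],[0,0,0,0,0,0,60],[0,0,0,0,0,0,10],[0,0,0,0,0,0,10],[0,0,0,0,0,0,10],[0,0,0,0,0,0,10],[0,0,0,0,0,0,10],[0,0,0,0,0,0,10]]
  ]
}}

```text
time_s: 55.52
ee_pos: [0.5052, 0.292, 0.1552]
eef_rot: [3.141, -0.0, 1.03]
force: [0.9, 0.2, -0.4]
grip_width: 0.0235
grip_force: 0.0
```

Still closing; let it grip, turn clockwise, release and rise.

Emit:
{"method": "carry_out", "body": {
  "plan": [
    [[0,0,0,0,0,0,10],[0,0,0,0,0,0,10],[0,0,0,0,0,0,10],[0,0,0,0,0,0.11,10],[0,0,0,0,0,0.11,10],[0,0,0,0,0,0.11,10],[0,0,0,0,0,0.11,10],[0,0,0,0,0,0.11,10],[0,0,0,0,0,0.11,10],[0,0,0,0,0,0.11,10],[0,0,0,0,0,0.11,10],[0,0,0,0,0,0.11,10],[0,0,0,0,0,0.057,10],[0,0,0,0,0,0,10],[0,0,0,0,0,0,10]]
  ]
}}

```text
time_s: 56.77
ee_pos: [0.505, 0.2924, 0.155]
eef_rot: [-3.141, -0.0, -0.014]
force: [-1.8, 3.9, 1.8]
grip_width: 0.0159
grip_force: 20.0
```

Emit:
{"method": "carry_out", "body": {
  "plan": [
    [[0,0,0,0,0,0,50],[0,0,0,0,0,0,50],[0,0,0,0,0,0,50],[0,0,0,0,0,0,50],[0,0,-30,0,0,0,50],[0,0,-40,0,0,0,50],[0,0,-40,0,0,0,50],[0,0,-40,0,0,0,50],[0,0,0,0,0,0,50],[0,0,0,0,0,0,50],[0,0,0,0,0,0,50]]
  ]
}}

```text
time_s: 57.68
ee_pos: [0.505, 0.2917, 0.3039]
eef_rot: [3.141, 0.001, -0.017]
force: [0.0, -0.6, 0.1]
grip_width: 0.0504
grip_force: 0.0
```

```bash
python3 - <<'E'
from h import *
s=shot('scene'); c=shot('wrist'); save(c,'w16.npy')
p,M,o=tool(); print(p,o['eef_rot'],o['force'],o['time_s'])
# handle top: ends expected for "on" vs "off" -> brightness/edge profile against the dark base, compare with the first picture (on) and the off one
a=load('scene0.npy')['pixels'].astype(int); b=load('sc15.npy')['pixels'].astype(int); n=s['pixels'].astype(int)
R_=(slice(222,262),slice(368,404))
print('diff to on',abs(n-a)[R_].mean(),'diff to off',abs(n-b)[R_].mean())
E
```

```text
[0.50485178 0.29166703 0.30320861] [ 3.14034796e+00  2.31081731e-03 -1.68683368e-02] [-0.00980569  0.82235059 -0.10218873] 57.7833
diff to on 26.421064814814816 diff to off 26.598148148148148
```

```bash
python3 - <<'E'
from h import *
c=load('w16.npy'); g=cv2.cvtColor(c['pixels'],cv2.COLOR_RGB2GRAY)
for n,a in (('on',-.015),('off',1.032)):
    for s in (-.028,-.015,.0,.015,.03):
        P=np.array([.505,.2925])+s*np.array([np.cos(a),np.sin(a)]); u=proj(c,[[*P,.183]])[0].round().astype(int)
        print(n,s,u,g[u[1],u[0]],end=' | ')
    print()
E
```

```text
on -0.028 [317 268] 184 | on -0.015 [317 255] 221 | on 0.0 [317 239] 111 | on 0.015 [317 223] 111 | on 0.03 [317 207] 142 | 
off -0.028 [343 254] 83 | off -0.015 [331 247] 146 | off 0.0 [317 239] 111 | off 0.015 [303 232] 73 | off 0.03 [289 224] 90 |
```

The bright handle now lies along the "on" direction. Handing in.

```bash
python3 -c "
from station import ctrl; print(ctrl.hand_in())"
```

```text
the job is handed in; nothing more can be done
None
```

I handed the job in at about 58 s on the robot clock, and the station gave no verdict. By my measurements the stand is square and centred astride the duct, all three packs went into their own bays, and the tray is home against the stop. The charger was switched on last; I judged that from the turn of the grip and the handle's brightness in the wrist view.

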